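# Clear the catch bay of a tube labeller with a flat scoop

### The arm

A 6-joint arm with a two-finger parallel gripper is mounted at the origin on a cart in front of the work surface, level with it; the furniture and walls round the work are solid. World frame = base frame: x ahead of the robot, y to its left, z up, the work surface at z = 0. Lengths are in m, angles in rad, forces in N, time in s.
With the tool pointing down it reaches from about 0.25 to 0.775 m from the base axis. Payload 4 kg.
Tool frame: the origin (TCP) lies on the centre line of the jaws, within the pads' length; the fingertips stand 14 mm ahead of it and the grasp point (between the pads) lies 5 mm behind it (robot.tcp_to_tips is the distance from the TCP to the fingertips, in m); z points along the fingers, y is the line along which they close (so a half turn about z gives the same grasp; the last joint's range is limited). The gripper opens to 94 mm and grips with 3 to 60 N. Pads are 16 mm wide; open, the fingers measure 119 mm over their backs; the gripper's body (75 mm by 177 mm) begins 78 mm behind the grasp point.
Start: joints at [1.204, 0.087, 1.371, -0, 1.684, -0.103], TCP at [0.143, 0.531, 0.22] pointing down, gripper open.
Joint ranges: [-3.1, 3.1], [-0.76, 2.03], [0.27, 2.55], [-1.08, 4.22], [0.17, 2.65], [-2.57, 2.57]. Speed limits (rad/s): [2.79, 2.79, 3.14, 3.14, 3.14, 3.14].

### API

Orientations are given as [roll, pitch, yaw] about the fixed x, y, z axes, in that order (R = Rz(yaw) Ry(pitch) Rx(roll)).
In Python, from bench import robot gives the robot as it stands.
- The arm moves only by the tool carry_out, never from a script. Its argument "increments" is a list of rows, each a list of 3 entries, a list of its own where there are three numbers: the closure in counts, from 0 (fully open) to 255 (shut), then the shift along the tool's x, y, z in mm, then the turn about the tool's z in degrees. In form: [[fingers, [dx, dy, dz], twist], ...]. A call has 1 to 8 rows; each row shifts and turns the commanded pose from where the row before left it, along the tool's axes as they then stand; what a row does not reach is not made up. A row lasts 1/10 s, in which the tool goes at most 50 mm and 8.59 degrees, less where a joint would pass 70% of its speed; a pose out of reach is approached as far as the arm can. A call with a gripper value outside its range is refused whole. The fingers move at their own pace and stop on an object; the grip force is fixed at half the most. Time passes only in rows, so rows that do not move let the fingers close. It gives the time, the measured TCP pose, the force, the opening and the grip force at its end, in the units of the state.
- robot.get_obs(): the state, without advancing time (a new reading comes with each control period).
- robot.snapshot(name): name is "scene" or "top" or "wrist"; returns the picture (480x640x3 uint8, blue, green, red); there is no depth.
- robot.get_calibration(name): a dict with "vfov" (degrees; the focal length in pixels is half the picture's height over the tangent of half this angle, whatever the lens; pixels are square), "cx", "cy" (the principal point, pixels), "T" (4x4, takes a point from camera to world coordinates). Camera axes: x right, y down, z forward; pixel columns grow to the right and rows downward; lengths in m; the calibration is good to about 2 mm. A picture is of the moment at which its call begins: read the wrist's pose just before it. get_calibration takes no time and is no camera call; for the wrist camera it gives the pose at the moment of the call.
- robot.close_job(): hands the job in; it is judged then, once.
The state is a dict: "time": time; "joint_positions": joint angles; "qvel": joint speeds; "joint_torque": joint torques, N m; "tool_pos": TCP position; "ee_rot": TCP orientation; "wrist_force": force on the tool from outside, world axes, zero at the start; "wrist_torque": the same for the moment, N m; "width": finger opening in m; "finger_force": force on a finger pad.
Only numpy, scipy, OpenCV 4.12 (cv2) and the standard library are available. Lean on these libraries where they do the work, as an engineer would, in place of code of your own. Each camera call takes 0.05 s, during which the arm holds its last target. There are 200 camera calls.

### The job

The tube labeller has stopped with its catch bay full and a few tubes spilt on the worktop: slide the clear guard fully up, take the flat scoop from its steel stand, push it under the tubes in the bay against the sloped back plate and tip them into the grey tote; these are for the scoop only, not the fingers. Pick the tubes on the worktop up by hand into the tote too. When every tube is in the tote, and the scoop lies flat on its stand again, slide the guard right down and then press the start key on top of the machine fully in; do not disturb the other things on the bench or let a tube fall off it.

Things in the scene. Friction and masses are not known exactly. Their poses are not given: they have to be found in the camera images.
- machine: Tube labeller: fixed white cabinet 150 wide, 170 high, on feet, label reel on top. Origin on the worktop; +x leads from the robot into it. In front of its face (x = +20 mm) is the catch bay: smooth steel floor 16 mm up, cheeks with 120 mm between them (y = -60 to 60, tops at z = 90), wires over it at z = 86 to 94, mouth at x = -104, and at the back a smooth plate rising from x = -15.
- bay_mouth (a point): Middle of the bay's front edge, at floor level (machine x = -104, z = 16 mm); its x axis points into the bay.
- bay_wall (a point): Foot of the steel plate that ends the bay, in the middle, at floor level, 89 mm beyond bay_mouth. The plate slopes up and away at 65 degrees to 70 mm above the floor. Tubes held against it, or against one another, ride up onto a thin blade pushed under them along the floor.
- guard (a joint): Height of the clear plastic guard that closes the mouth of the bay: 0 is fully down, 0.056 m fully up. It slides straight up and down and stays where it is left (about 3 N of friction). Fully up, its lower edge is 58 mm above the bay floor, in the plane of bay_mouth.
- guard_knob (a point): Centre of the black knob on top of the guard; it moves with the guard. The knob is 14 mm (machine x) by 26 mm (machine y) and 34 mm high, from 21 mm below to 13 mm above this point; 115 mm above the worktop when the guard is down. The cabinet face is 124 mm behind it.
- start_key_top (a point): Middle of the top of the black round start key, 26 mm across, on the cabinet's top (188 mm above the worktop), at its front left corner; the label reel begins 30 mm behind its middle.
- start_key (a joint): Travel of the start key: 0 is out, 0.006 m fully in (pressed straight down, a spring of about 5 N at full travel); it comes back out by itself.
- scoop: Flat steel scoop, about 180 g. Origin: underside of the blade, at its middle; +x to its front edge, z up. Blade 96 long (x = -48 to 48), 108 wide, 2.2 thick, tapering over the last 26 mm to 0.7 mm; upright back 28 mm high at x = -48, sides 12 mm high from x = -48 to -12 only. A neck rises behind the back to the handle. Starts flat on the stand.
- scoop_grip (a point): Centre of the scoop's handle: a level grey bar, 92 mm long (scoop x = -159 to -67), 20 mm wide (y) and 24 mm high, its centre 50 mm above the blade's underside. Take it across y, from above.
- scoop_edge (a point): Middle of the blade's front edge, on its underside (scoop x = +48).
- stand: The scoop's stand: fixed steel tray 130 by 132 mm on feet; origin on the worktop under its middle. Upper face 16 mm above the worktop; rims 7 mm higher at both sides (inner faces at y = +-64) and at the far end (x = +62); open at -x, towards the robot, where the handle sticks out.
- stand_mid (a point): Middle of the stand's upper face. The scoop lies at home with its origin over this point, flat, front edge towards the stand's +x.
- tote: Loose grey plastic tote, open on top, 180 (x) by 156 (y) by 60 mm high, 350 g; walls and floor 4 mm, rim 4 mm wider all round. Origin: centre of its underside.
- tube0_mid (a point): A capped sample tube lying on its side, one of up to four alike: 15 mm in diameter, 95 mm long with a rounded end, 14 g; it rolls down a slope of more than about 5 degrees. This point is its centre, on its axis; its y axis runs along the tube. None if it is absent in this run. It starts on the floor of the machine's catch bay, roughly across it.
- tube1_mid (a point): A capped sample tube lying on its side, one of up to four alike: 15 mm in diameter, 95 mm long with a rounded end, 14 g; it rolls down a slope of more than about 5 degrees. This point is its centre, on its axis; its y axis runs along the tube. None if it is absent in this run. It starts on the floor of the machine's catch bay, roughly across it.
- tube2_mid (a point): A capped sample tube lying on its side, one of up to four alike: 15 mm in diameter, 95 mm long with a rounded end, 14 g; it rolls down a slope of more than about 5 degrees. This point is its centre, on its axis; its y axis runs along the tube. None if it is absent in this run. It starts on the floor of the machine's catch bay, roughly across it.
- tube3_mid (a point): A capped sample tube lying on its side, one of up to four alike: 15 mm in diameter, 95 mm long with a rounded end, 14 g; it rolls down a slope of more than about 5 degrees. This point is its centre, on its axis; its y axis runs along the tube. None if it is absent in this run. It starts on the floor of the machine's catch bay, roughly across it.
- tube4_mid (a point): A tube exactly like tube0, one of up to three that have rolled out onto the open worktop in front of the machine, lying on its side with at least 25 mm free on both sides of its middle. This point is its centre, on its axis (7.5 mm above the worktop at the start); its y axis runs along the tube. None if it is absent in this run.
- tube5_mid (a point): A tube exactly like tube0, one of up to three that have rolled out onto the open worktop in front of the machine, lying on its side with at least 25 mm free on both sides of its middle. This point is its centre, on its axis (7.5 mm above the worktop at the start); its y axis runs along the tube. None if it is absent in this run.
- tube6_mid (a point): A tube exactly like tube0, one of up to three that have rolled out onto the open worktop in front of the machine, lying on its side with at least 25 mm free on both sides of its middle. This point is its centre, on its axis (7.5 mm above the worktop at the start); its y axis runs along the tube. None if it is absent in this run.
- timer: Bystander: white timer, 64 x 68 x 18 mm; leave alone.
- slide_box: Bystander: white carton of slides, 58 x 80 x 24 mm; leave alone.
- marker: Bystander: marker pen lying down, 135 mm long; leave alone.
- cup: Bystander: white open cup, 85 mm across, 84 mm high; leave alone.

How it is judged:
On the way, in this order (a step that is already met when the one before it is completed fails the run):
1. the guard is slid fully up (value of joint guard above 0.05 m), for 0.2 s.
2. at least one tube is carried out of the bay on the scoop's blade ((((x of tube0_mid in the frame of scoop between -0.055 and 0.056 m and y of tube0_mid in the frame of scoop between -0.07 and 0.07 m and z of tube0_mid in the frame of scoop between 0 and 0.045 m) and not (x of tube0_mid in the frame of machine between -0.104 and 0.02 m and y of tube0_mid in the frame of machine between -0.062 and 0.062 m and z of tube0_mid in the frame of machine between 0 and 0.088 m)) or ((x of tube1_mid in the frame of scoop between -0.055 and 0.056 m and y of tube1_mid in the frame of scoop between -0.07 and 0.07 m and z of tube1_mid in the frame of scoop between 0 and 0.045 m) and not (x of tube1_mid in the frame of machine between -0.104 and 0.02 m and y of tube1_mid in the frame of machine between -0.062 and 0.062 m and z of tube1_mid in the frame of machine between 0 and 0.088 m)) or ((x of tube2_mid in the frame of scoop between -0.055 and 0.056 m and y of tube2_mid in the frame of scoop between -0.07 and 0.07 m and z of tube2_mid in the frame of scoop between 0 and 0.045 m) and not (x of tube2_mid in the frame of machine between -0.104 and 0.02 m and y of tube2_mid in the frame of machine between -0.062 and 0.062 m and z of tube2_mid in the frame of machine between 0 and 0.088 m)) or ((x of tube3_mid in the frame of scoop between -0.055 and 0.056 m and y of tube3_mid in the frame of scoop between -0.07 and 0.07 m and z of tube3_mid in the frame of scoop between 0 and 0.045 m) and not (x of tube3_mid in the frame of machine between -0.104 and 0.02 m and y of tube3_mid in the frame of machine between -0.062 and 0.062 m and z of tube3_mid in the frame of machine between 0 and 0.088 m))) and height (world z) of scoop above 0.05 m and height (world z) of scoop_edge above 0.066 m), for 0.2 s.
3. all tubes are in the tote (x of tube0_mid in the frame of tote between -0.088 and 0.088 m and y of tube0_mid in the frame of tote between -0.076 and 0.076 m and z of tube0_mid in the frame of tote between 0 and 0.056 m and x of tube1_mid in the frame of tote between -0.088 and 0.088 m and y of tube1_mid in the frame of tote between -0.076 and 0.076 m and z of tube1_mid in the frame of tote between 0 and 0.056 m and x of tube2_mid in the frame of tote between -0.088 and 0.088 m and y of tube2_mid in the frame of tote between -0.076 and 0.076 m and z of tube2_mid in the frame of tote between 0 and 0.056 m and x of tube3_mid in the frame of tote between -0.088 and 0.088 m and y of tube3_mid in the frame of tote between -0.076 and 0.076 m and z of tube3_mid in the frame of tote between 0 and 0.056 m and x of tube4_mid in the frame of tote between -0.088 and 0.088 m and y of tube4_mid in the frame of tote between -0.076 and 0.076 m and z of tube4_mid in the frame of tote between 0 and 0.056 m and x of tube5_mid in the frame of tote between -0.088 and 0.088 m and y of tube5_mid in the frame of tote between -0.076 and 0.076 m and z of tube5_mid in the frame of tote between 0 and 0.056 m and x of tube6_mid in the frame of tote between -0.088 and 0.088 m and y of tube6_mid in the frame of tote between -0.076 and 0.076 m and z of tube6_mid in the frame of tote between 0 and 0.056 m), for 0.2 s.
4. the scoop is back on its stand and the guard is right down (horizontal distance between scoop and stand_mid below 0.025 m and height (world z) of scoop below 0.024 m and angle between scoop's own z axis and vertical below 0.08 rad and angle between the x axis of scoop and the x axis of stand, either way round below 0.3 rad and value of joint guard below 0.005 m), for 0.2 s.
5. the start key is pressed fully in (value of joint start_key above 0.0045 m), for 0.1 s.
At the end, for the whole second after the job is handed in: Every tube lies in the tote (centre inside the walls, below the rim), the tote upright on the worktop; the scoop lies flat on its stand, within 25 mm of its middle and 0.3 rad of its direction; the guard is within 5 mm of fully down (all of step 3 and all of step 4 and height (world z) of tote below 0.01 m and angle between tote's own z axis and vertical below 0.08 rad and linear speed of scoop below 0.03 m/s); the robot touches nothing.
It fails at once if fingers touch a tube that is in the bay (((x of tube0_mid in the frame of machine between -0.104 and 0.02 m and y of tube0_mid in the frame of machine between -0.062 and 0.062 m and z of tube0_mid in the frame of machine between 0 and 0.088 m) and contact force between the fingers and tube0 above 0.5 N) or ((x of tube1_mid in the frame of machine between -0.104 and 0.02 m and y of tube1_mid in the frame of machine between -0.062 and 0.062 m and z of tube1_mid in the frame of machine between 0 and 0.088 m) and contact force between the fingers and tube1 above 0.5 N) or ((x of tube2_mid in the frame of machine between -0.104 and 0.02 m and y of tube2_mid in the frame of machine between -0.062 and 0.062 m and z of tube2_mid in the frame of machine between 0 and 0.088 m) and contact force between the fingers and tube2 above 0.5 N) or ((x of tube3_mid in the frame of machine between -0.104 and 0.02 m and y of tube3_mid in the frame of machine between -0.062 and 0.062 m and z of tube3_mid in the frame of machine between 0 and 0.088 m) and contact force between the fingers and tube3 above 0.5 N)).
It fails at once if a tube falls off the worktop (height (world z) of any of tube0_mid, tube1_mid, tube2_mid, tube3_mid, tube4_mid, tube5_mid, tube6_mid below -0.05 m).
It fails at once if a bystander is moved more than 40 mm (distance of any of timer, slide_box, marker, cup from where it was at the start of the episode above 0.04 m).
Of tube0, tube1, tube2, tube3 only 2 to 4 are there at a start; the rules pass over those that are not, and their reading is None.
Of tube4, tube5, tube6 only 2 to 3 are there at a start; the rules pass over those that are not, and their reading is None.
At some moment in a run one of tote may be knocked a few centimetres aside while the robot is not near it.
It also fails if it takes over 200 s, if anything falls off the work surface, if the arm or the gripper's body presses on something with over 40 N, if the wrist force passes 120 N, or if a joint passes its speed limit or range.

## Working session

There is one attempt and no reset: what is moved stays moved. The work goes in short steps, Python scripts to look and compute and a tool call to move; the robot and the scene stay as the last step left them, time stands still between calls to the robot, and variables do not carry over. Pictures are saved under pics/ and viewed, at most 14 in all, crops included, and the job is handed in when it is done.

Besides the shell and the picture viewer there is one more tool, called after ">>>" as name(argument=value, ...), one argument or row to a line, values as JSON. carry_out: Moves the arm, as the interface text tells. Its arguments: {"type":"object","properties":{"increments":{"type":"array","items":{"type":"array"}}},"required":["increments"]}

```bash
mkdir -p pics; ls; cat > h.py <<'E'
import numpy as np, cv2
from bench import robot
def snap(cam,name):
    im=robot.snapshot(cam); cv2.imwrite(f'pics/{name}.png',im); return im
def K(c):
    f=240/np.tan(np.radians(c['vfov'])/2); return f,c['cx'],c['cy']
def ray(c,uv,z):
    f,cx,cy=K(c); T=np.array(c['T']); d=T[:3,:3]@np.array([(uv[0]-cx)/f,(uv[1]-cy)/f,1]); o=T[:3,3]
    return o+d*(z-o[2])/d[2]
def proj(c,p):
    f,cx,cy=K(c); T=np.array(c['T']); q=T[:3,:3].T@(np.array(p)-T[:3,3]); return np.array([f*q[0]/q[2]+cx,f*q[1]/q[2]+cy])
E
python3 - <<'E'
from h import *
snap('top','top0'); snap('scene','scene0')
for n in('top','scene','wrist'):
    c=robot.get_calibration(n); print(n,c['vfov'],c['cx'],c['cy'],np.round(c['T'],3).tolist(), [k for k in c])
print(robot.get_obs())
E
```

```text
pics
top 49.847228798927745 319.7618025343259 242.35334098153515 [[0.026, -0.994, 0.11, 0.38], [-0.998, -0.02, 0.057, -0.155], [-0.054, -0.112, -0.992, 1.605], [0.0, 0.0, 0.0, 1.0]] ['vfov', 'cx', 'cy', 'T']
scene 55.877946241865054 319.6495005165382 241.762194616132 [[-0.806, -0.333, 0.49, -0.188], [-0.592, 0.484, -0.644, 0.845], [-0.023, -0.809, -0.587, 0.966], [0.0, 0.0, 0.0, 1.0]] ['vfov', 'cx', 'cy', 'T']
wrist 63.16579902952634 323.5711262332271 235.7828537717646 [[0.261, 0.93, 0.258, 0.068], [0.965, -0.252, -0.071, 0.55], [-0.001, 0.267, -0.964, 0.384], [0.0, 0.0, 0.0, 1.0]] ['vfov', 'cx', 'cy', 'T']
{'time': 0.1, 'joint_positions': array([ 1.20388681e+00,  8.78869086e-02,  1.37209539e+00,  2.13593226e-05,
        1.68358521e+00, -1.03121242e-01]), 'qvel': array([-0.00026763,  0.00064245, -0.00283126, -0.0001351 , -0.00091193,
        0.0014714 ]), 'joint_torque': array([ 2.46093092e-03, -3.41252732e+01, -3.03301442e+01,  7.20593962e-02,
        3.04091501e-02, -1.09296989e-04]), 'tool_pos': array([0.14324953, 0.5305405 , 0.21842193]), 'ee_rot': array([-3.13963047e+00, -2.24404241e-04,  2.87780654e+00]), 'wrist_force': array([0.73886355, 0.04577447, 0.21349734]), 'wrist_torque': array([ 0.01132588, -0.01712953, -0.02857106]), 'finger_force': 0.0, 'width': 0.0939397842132886}
```

View pics/top0.png

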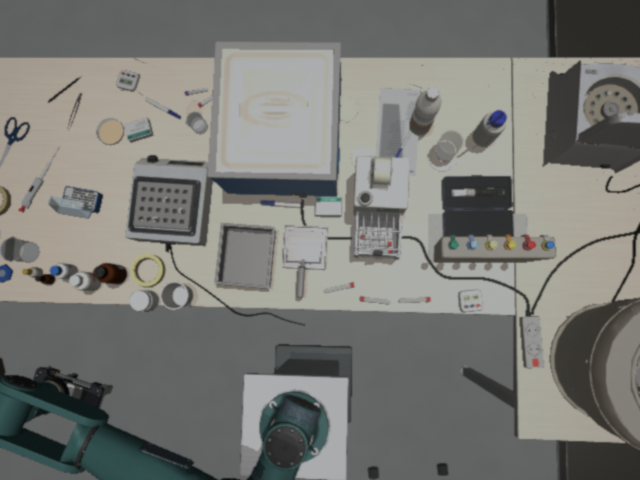

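View pics/scene0.png

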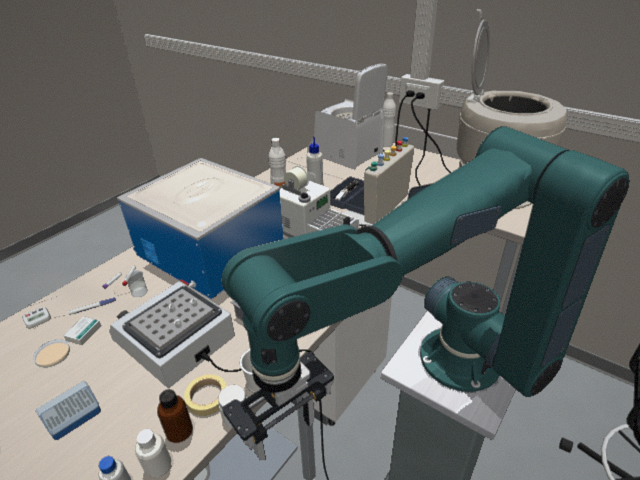

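The top view shows the tote at about (246,255), the stand and scoop at (303,247) with the handle at (301,280), and the machine at (380,200). The bay is at (376,235). Three spilt tubes lie at (340,288), (374,300) and (414,300). The scene view mostly shows the arm.

```bash
python3 - <<'E'
from h import *
im=cv2.imread('pics/top0.png')[140:320,210:450]
cv2.imwrite('pics/crop0.png',cv2.resize(im,None,fx=3.3,fy=3.3,interpolation=cv2.INTER_CUBIC))
c=robot.get_calibration('top')
for n,uv,z in [('tote',(246,255),.06),('stand',(303,247),.02),('handle',(301,280),.066),('knob',(375,253),.125),('key',(364,198),.188),('t',(340,288),.0075),('t',(374,300),.0075),('t',(414,300),.0075)]: print(n,ray(c,uv,z).round(3))
E
```

```text
tote [0.509 0.155 0.06 ]
stand [ 0.541 -0.014  0.02 ]
handle [ 0.437 -0.015  0.066]
knob [ 0.517 -0.23   0.125]
key [ 0.664 -0.195  0.188]
t [ 0.418 -0.131  0.008]
t [ 0.384 -0.235  0.008]
t [ 0.387 -0.357  0.008]
```

View pics/crop0.png

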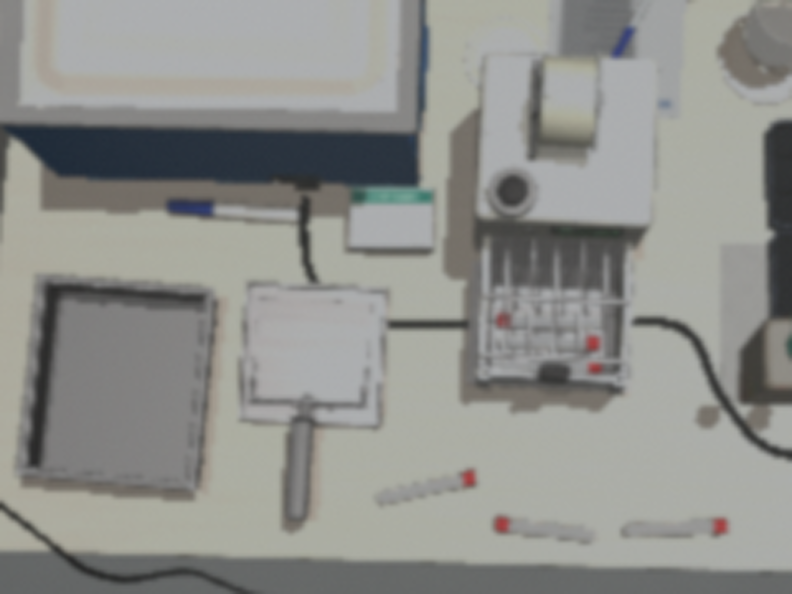

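The crop shows three red caps in the bay: (503,320), (593,343) and (597,368). The knob is at (555,371), the key at (513,190), and the tote is empty. Next I move the wrist camera over the work and look.

```bash
cat >> h.py <<'E'
def w(a): return (a+np.pi)%(2*np.pi)-np.pi
def plan(*targets,start=None):
    """targets (x,y,z,yawdeg): prints twist, then shift (mm) in the tool frame after the twist"""
    o=robot.get_obs(); p=np.array(o['tool_pos']); yaw=o['ee_rot'][2]
    print('now',p.round(4),np.degrees(yaw).round(2))
    for t in targets:
        y2=np.radians(t[3]); tw=-np.degrees(w(y2-yaw)); d=np.array(t[:3])-p
        s=np.array([np.cos(y2)*d[0]+np.sin(y2)*d[1], np.sin(y2)*d[0]-np.cos(y2)*d[1], -d[2]])*1000
        print('twist',tw.round(1),'shift',s.round(1),'rows',(np.linalg.norm(s)/50).round(1)); p=np.array(t[:3]); yaw=y2
E
python3 - <<'E'
from h import *
c=robot.get_calibration('top')
f=lambda x,y:(210+x/3.3,140+y/3.3)
for n,a,b,z in [('cab',(478,222),(650,232),.17),('cheeks',(480,380),(622,388),.09)]:
    A,B=ray(c,f(*a),z),ray(c,f(*b),z); d=A-B; print(n,A.round(3),B.round(3),np.linalg.norm(d).round(3),np.degrees(np.arctan2(-d[0],d[1])).round(1))
print(ray(c,f(555,371),.128).round(3),ray(c,f(513,190),.188).round(3))
plan((.40,-.18,.30,180))
E
```

```text
cab [ 0.641 -0.17   0.17 ] [ 0.635 -0.315  0.17 ] 0.146 -2.5
cheeks [ 0.513 -0.175  0.09 ] [ 0.509 -0.301  0.09 ] 0.126 -2.0
[ 0.519 -0.239  0.128] [ 0.666 -0.199  0.188]
now [0.1432 0.5305 0.2184] 164.89
twist -15.1 shift [-256.8 -710.5  -81.6] rows 15.2
```

>>> carry_out(
  increments=[
    [0, [0, 0, -20], -7.5],
    [0, [0, 0, -20], -7.5],
    [0, [-16, -44, -5], 0],
    [0, [-16, -44, -5], 0],
    [0, [-16, -44, -5], 0],
    [0, [-16, -44, -5], 0],
    [0, [-16, -44, -5], 0],
    [0, [-16, -44, -5], 0],
  ],
)

```text
time: 0.9
tool_pos: [0.2388, 0.265, 0.2892]
ee_rot: [-3.141, -0.0, 3.141]
wrist_force: [0.4, -0.4, -0.3]
width: 0.0937
finger_force: 0.0
```

>>> carry_out(
  increments=[
    [0, [-16, -44, 0], 0],
    [0, [-16, -44, 0], 0],
    [0, [-16, -44, 0], 0],
    [0, [-16, -44, 0], 0],
    [0, [-16, -44, 0], 0],
    [0, [-16, -44, 0], 0],
    [0, [-16, -44, 0], 0],
    [0, [-16, -44, 0], 0],
  ],
)

```text
time: 1.7
tool_pos: [0.3661, -0.0875, 0.2892]
ee_rot: [3.141, 0.0, 3.139]
wrist_force: [-0.1, 0.7, 0.6]
width: 0.0938
finger_force: 0.0
```

>>> carry_out(
  increments=[
    [0, [-16, -44, 0], 0],
    [0, [-16, -44, 0], 0],
    [0, [0, 0, 0], 0],
  ],
)

```text
time: 2.0
tool_pos: [0.3984, -0.1776, 0.2871]
ee_rot: [3.141, -0.004, 3.133]
wrist_force: [0.1, 1.2, -0.9]
width: 0.0941
finger_force: 0.0
```

```bash
python3 - <<'E'
from h import *
import json
plan((.40,-.18,.30,180))
c=robot.get_calibration('wrist'); im=snap('wrist','w1'); np.save('pics/w1T.npy',np.array(c['T']))
print(c['T'].round(3))
E
```

```text
now [ 0.3984 -0.1776  0.2871] 179.53
twist -0.5 shift [ -1.6  -2.4 -12.9] rows 0.3
[[ 0.009  0.965  0.264  0.321]
 [ 1.    -0.009 -0.    -0.178]
 [ 0.002  0.264 -0.965  0.453]
 [ 0.     0.     0.     1.   ]]
```

View pics/w1.png

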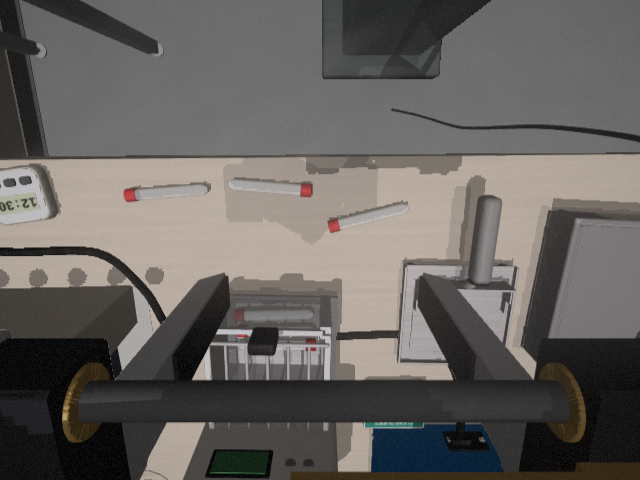

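The wrist view shows the spilt tubes: A (125,195)-(208,188), B (230,184)-(312,190) and C (329,226)-(408,207). The scoop handle runs (485,199)-(480,280), the knob top is near (264,345), and the stand and the right edge of the bay are also visible.

```bash
python3 - <<'E'
from h import *
c=robot.get_calibration('wrist'); c['T']=np.load('pics/w1T.npy')
for n,a,b,z in [('A',(125,195),(208,188),.0075),('B',(230,184),(312,190),.0075),('C',(329,226),(408,207),.0075),('handle',(485,198),(480,281),.076),('knobtopfront',(250,342),(278,342),.128),('knobtopback',(250,355),(278,355),.128),('standfront',(405,261),(517,264),.023),('cheekfront',(208,331),(330,327),.09),('cab?',(206,427),(329,427),.17)]:
    A,B=ray(c,a,z),ray(c,b,z); d=B-A; print(n,A.round(3),B.round(3),'mid',((A+B)/2).round(4),'len',np.linalg.norm(d).round(4),'dir',np.degrees(np.arctan2(d[1],d[0])).round(1))
im=cv2.imread('pics/w1.png')
cv2.imwrite('pics/w1c.png',cv2.resize(im[180:380,190:540],None,fx=2.28,fy=2.28,interpolation=cv2.INTER_CUBIC))
E
```

```text
A [ 0.392 -0.406  0.008] [ 0.384 -0.31   0.008] mid [ 0.388  -0.3579  0.0075] len 0.0963 dir 94.3
B [ 0.38  -0.284  0.008] [ 0.388 -0.191  0.008] mid [ 0.3839 -0.2376  0.0075] len 0.0938 dir 85.3
C [ 0.43  -0.172  0.008] [ 0.409 -0.08   0.008] mid [ 0.4195 -0.1258  0.0075] len 0.0943 dir 103.4
handle [ 0.387 -0.02   0.076] [ 0.474 -0.017  0.076] mid [ 0.4302 -0.0185  0.076 ] len 0.0868 dir 2.3
knobtopfront [ 0.511 -0.248  0.128] [ 0.512 -0.221  0.128] mid [ 0.5115 -0.2345  0.128 ] len 0.0261 dir 89.4
knobtopback [ 0.525 -0.248  0.128] [ 0.525 -0.222  0.128] mid [ 0.5252 -0.2352  0.128 ] len 0.0263 dir 89.4
standfront [ 0.469 -0.084  0.023] [0.474 0.047 0.023] mid [ 0.4719 -0.0183  0.023 ] len 0.1309 dir 87.8
cheekfront [ 0.521 -0.298  0.09 ] [ 0.517 -0.172  0.09 ] mid [ 0.5189 -0.2353  0.09  ] len 0.126 dir 91.5
cab? [ 0.569 -0.282  0.17 ] [ 0.57  -0.175  0.17 ] mid [ 0.5694 -0.2282  0.17  ] len 0.1067 dir 89.4
```

View pics/w1c.png

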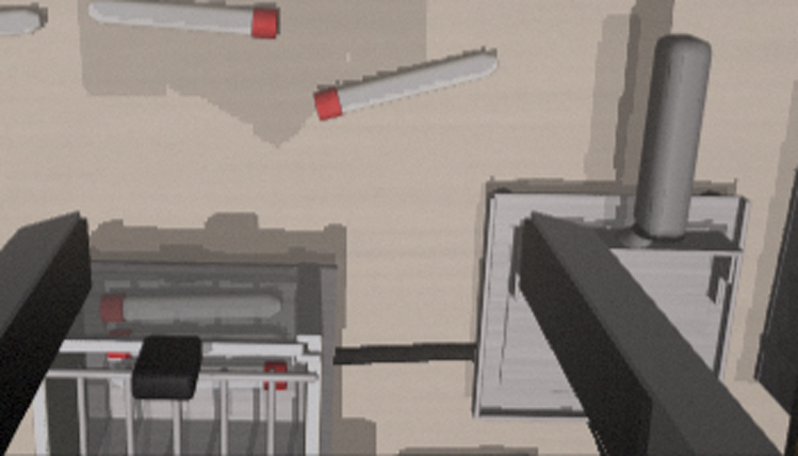

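The crop confirms the knob, tube C and the handle. One more tube is visible through the guard, and two more caps lie behind it.

```bash
python3 - <<'E'
from h import *
c=robot.get_calibration('top')
f=lambda x,y:(210+x/3.3,140+y/3.3)
for n,a,b,z in [('cabL',(483,57),(478,222),.17),('cabR',(657,60),(651,230),.17),('cheekL',(483,260),(480,380),.09),('cheekR',(630,262),(623,385),.09),('standL',(246,285),(240,420),.023),('standR',(388,290),(382,425),.023),('handle',(303,420),(294,522),.076)]:
    A,B=ray(c,f(*a),z),ray(c,f(*b),z); d=A-B; print(n,A.round(3),B.round(3),np.linalg.norm(d).round(3),np.degrees(np.arctan2(d[1],d[0])).round(1))
# fit: cabinet light top mask min-area rect
im=cv2.imread('pics/top0.png'); m=(im.min(2)>150).astype(np.uint8); m[:, :345]=0; m[:,420:]=0; m[:150]=0; m[214:]=0
cs=max(cv2.findContours(m,0,1)[0],key=cv2.contourArea); print(cv2.minAreaRect(cs), cv2.contourArea(cs))
plan((.518,-.235,.28,180),(.518,-.235,.114,180))
E
```

```text
cabL [ 0.785 -0.172  0.17 ] [ 0.641 -0.17   0.17 ] 0.144 -0.7
cabR [ 0.784 -0.32   0.17 ] [ 0.636 -0.316  0.17 ] 0.148 -1.6
cheekL [ 0.621 -0.176  0.09 ] [ 0.513 -0.175  0.09 ] 0.108 -0.4
cheekR [ 0.622 -0.307  0.09 ] [ 0.511 -0.301  0.09 ] 0.11 -2.7
standL [0.604 0.046 0.023] [0.477 0.047 0.023] 0.127 -0.6
standR [ 0.602 -0.088  0.023] [ 0.475 -0.086  0.023] 0.127 -1.1
handle [ 0.475 -0.017  0.076] [ 0.383 -0.012  0.076] 0.092 -3.3
((382.0, 181.5), (63.0, 74.0), 90.0) 2906.5
now [ 0.3979 -0.1753  0.2877] 179.65
twist -0.3 shift [-120.1  -59.7    7.7] rows 2.7
twist -0.0 shift [  0.   0. 166.] rows 3.3
```

>>> carry_out(
  increments=[
    [0, [-40, -20, 0], 0.5],
    [0, [-40, -20, 0], 0.3],
    [0, [-40, -20, 0], 0],
    [0, [0, 0, 40], 0],
    [0, [0, 0, 40], 0],
    [0, [0, 0, 35], 0],
    [0, [0, 0, 30], 0],
    [0, [0, 0, 25], 0],
  ],
)

```text
time: 2.85
tool_pos: [0.5166, -0.2323, 0.1175]
ee_rot: [3.14, -0.002, 3.128]
wrist_force: [0.5, 0.5, 0.6]
width: 0.0937
finger_force: 0.0
```

>>> carry_out(
  increments=[
    [0, [0, 0, 0], 0],
    [180, [0, 0, 0], 0],
    [255, [0, 0, 0], 0],
    [255, [0, 0, 0], 0],
    [255, [0, 0, 0], 0],
    [255, [0, 0, 0], 0],
    [255, [0, 0, 0], 0],
  ],
)

```text
time: 3.55
tool_pos: [0.5176, -0.2348, 0.1199]
ee_rot: [-3.141, 0.001, 3.125]
wrist_force: [0.3, 0.6, 0.6]
width: 0.0499
finger_force: 0.0
```

>>> carry_out(
  increments=[
    [255, [0, 0, 5], 0],
    [255, [0, 0, 0], 0],
    [255, [0, 0, 0], 0],
    [255, [0, 0, 0], 0],
    [255, [0, 0, 0], 0],
    [255, [0, 0, 0], 0],
    [255, [0, 0, 0], 0],
  ],
)

```text
time: 4.25
tool_pos: [0.5169, -0.2375, 0.1137]
ee_rot: [-3.137, -0.001, 3.124]
wrist_force: [-0.8, -6.6, -3.3]
width: 0.0258
finger_force: 30.0
```

>>> carry_out(
  increments=[
    [255, [0, 0, -5], 0],
    [255, [0, 0, -10], 0],
    [255, [0, 0, -10], 0],
    [255, [0, 0, -10], 0],
    [255, [0, 0, -10], 0],
    [255, [0, 0, -10], 0],
    [255, [0, 0, -5], 0],
    [255, [0, 0, 0], 0],
  ],
)

```text
time: 5.05
tool_pos: [0.5168, -0.2374, 0.1699]
ee_rot: [-3.138, -0.003, 3.123]
wrist_force: [4.2, -8.3, -14.9]
width: 0.0257
finger_force: 30.0
```

>>> carry_out(
  increments=[
    [150, [0, 0, 0], 0],
    [150, [0, 0, 0], 0],
    [150, [0, 0, 0], 0],
    [100, [0, 0, -40], 0],
    [100, [0, 0, -40], 0],
    [100, [0, 0, -45], 0],
    [100, [40, 0, 0], 0],
    [100, [40, 0, 0], 0],
  ],
)

```text
time: 5.85
tool_pos: [0.438, -0.2335, 0.3023]
ee_rot: [-3.139, 0.004, 3.128]
wrist_force: [-0.2, -0.6, -0.2]
width: 0.0573
finger_force: 0.0
```

>>> carry_out(
  increments=[
    [100, [40, 0, 0], 0],
    [20, [20, 0, 0], 0],
    [0, [0, 0, 0], 0],
    [0, [0, 0, 0], 0],
    [0, [0, 0, 0], 0],
  ],
)

```text
time: 6.35
tool_pos: [0.3783, -0.2323, 0.2995]
ee_rot: [3.141, 0.001, 3.127]
wrist_force: [-0.1, 1.0, -0.1]
width: 0.0855
finger_force: 0.0
```

```bash
python3 - <<'E'
from h import *
c=robot.get_calibration('wrist'); im=snap('wrist','w2'); np.save('pics/w2T.npy',np.array(c['T'])); plan()
cv2.imwrite('pics/w2c.png',cv2.resize(im[120:420,60:460],None,fx=2,fy=2,interpolation=cv2.INTER_CUBIC))
E
```

```text
now [ 0.3784 -0.2323  0.2993] 179.15
```

View pics/w2c.png

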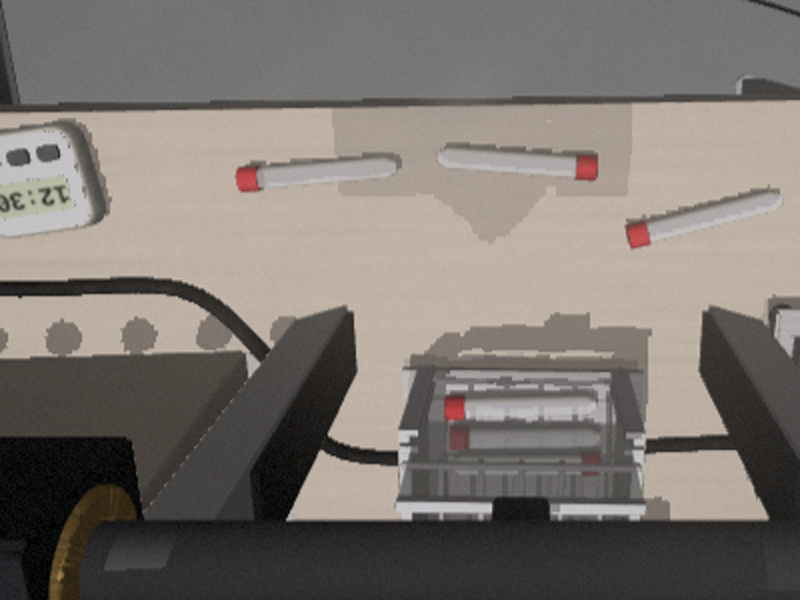

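The guard is up. Three bay tubes are visible at crop rows 408, 438 and 463, and the floor front edge runs (405,370)-(643,370). The three worktop tubes have not moved.

```bash
python3 - <<'E'
from h import *
c=robot.get_calibration('wrist'); c['T']=np.load('pics/w2T.npy')
f=lambda x,y:(60+x/2,120+y/2)
for n,a,b,z in [('mouth',(403,370),(643,370),.016),('t1',(444,408),(598,402),.0235),('t2',(450,440),(600,437),.0235),('A',(237,181),(399,167),.0075),('B',(438,155),(598,168),.0075),('C',(628,239),(782,197),.0075),('cheektop',(398,514),(645,514),.09)]:
    A,B=ray(c,f(*a),z),ray(c,f(*b),z); d=B-A; print(n,A.round(3),B.round(3),'mid',((A+B)/2).round(4),'len',np.linalg.norm(d).round(4),'dir',np.degrees(np.arctan2(d[1],d[0])).round(1))
plan((.386,-.358,.10,94),(.386,-.358,.016,94))
E
```

```text
mouth [ 0.514 -0.313  0.016] [ 0.516 -0.162  0.016] mid [ 0.5149 -0.2374  0.016 ] len 0.1507 dir 89.1
t1 [ 0.536 -0.287  0.024] [ 0.534 -0.191  0.024] mid [ 0.5352 -0.239   0.0235] len 0.0965 dir 91.5
t2 [ 0.559 -0.284  0.024] [ 0.558 -0.189  0.024] mid [ 0.5587 -0.2369  0.0235] len 0.0951 dir 90.3
A [ 0.393 -0.406  0.008] [ 0.386 -0.309  0.008] mid [ 0.3894 -0.3576  0.0075] len 0.0975 dir 94.1
B [ 0.379 -0.285  0.008] [ 0.388 -0.191  0.008] mid [ 0.3838 -0.238   0.0075] len 0.0953 dir 84.4
C [ 0.433 -0.172  0.008] [ 0.408 -0.08   0.008] mid [ 0.4204 -0.1259  0.0075] len 0.0954 dir 105.1
cheektop [ 0.565 -0.307  0.09 ] [ 0.568 -0.17   0.09 ] mid [ 0.5666 -0.2388  0.09  ] len 0.1369 dir 89.0
now [ 0.3784 -0.2323  0.2993] 179.15
twist 85.1 shift [-125.9   -1.1  199.3] rows 4.7
twist -0.0 shift [ 0.  0. 84.] rows 1.7
```

>>> carry_out(
  increments=[
    [140, [0, 0, 10], 8.5],
    [140, [0, 0, 10], 8.5],
    [140, [0, 0, 10], 8.5],
    [140, [0, 0, 10], 8.5],
    [140, [0, 0, 10], 8.5],
    [140, [0, 0, 10], 8.5],
    [140, [0, 0, 10], 8.5],
    [140, [0, 0, 10], 8.5],
  ],
)

```text
time: 7.2
tool_pos: [0.3783, -0.2323, 0.2185]
ee_rot: [-3.141, -0.001, 1.934]
wrist_force: [0.2, -1.1, 0.2]
width: 0.0424
finger_force: 0.0
```

>>> carry_out(
  increments=[
    [140, [0, 0, 10], 8.5],
    [140, [0, 0, 10], 8.5],
    [140, [-32, 0, 25], 0],
    [140, [-32, 0, 25], 0],
    [140, [-32, 0, 25], 0],
    [140, [-30, 2, 25], 0],
    [140, [0, 0, 0], 0],
  ],
)

```text
time: 7.9
tool_pos: [0.3872, -0.3586, 0.0939]
ee_rot: [-3.136, -0.007, 1.64]
wrist_force: [-0.2, 1.0, 0.2]
width: 0.0426
finger_force: 0.0
```

```bash
python3 - <<'E'
from h import *
plan((.389,-.358,.016,94))
E
```

```text
now [ 0.3872 -0.3586  0.0939] 93.97
twist -0.0 shift [ 0.5  1.8 77.9] rows 1.6
```

>>> carry_out(
  increments=[
    [140, [0, 2, 35], 0],
    [140, [0, 0, 30], 0],
    [140, [0, 0, 10], 0],
    [140, [0, 0, 0], 0],
  ],
)

```text
time: 8.3
tool_pos: [0.3901, -0.3563, 0.0231]
ee_rot: [-3.139, -0.003, 1.643]
wrist_force: [0.4, 0.3, -0.0]
width: 0.0423
finger_force: 0.0
```

```bash
python3 - <<'E'
from h import *
plan((.389,-.358,.017,94))
E
```

```text
now [ 0.3901 -0.3563  0.0231] 94.14
twist 0.1 shift [-1.6 -1.3  6.1] rows 0.1
```

>>> carry_out(
  increments=[
    [180, [0, 0, 5], 0],
    [255, [0, 0, 0], 0],
    [255, [0, 0, 0], 0],
    [255, [0, 0, 0], 0],
    [255, [0, 0, 0], 0],
    [255, [0, 0, 0], 0],
    [255, [0, 0, 0], 0],
  ],
)

```text
time: 9.0
tool_pos: [0.391, -0.3584, 0.0206]
ee_rot: [3.14, 0.001, 1.642]
wrist_force: [0.0, -0.3, 6.4]
width: 0.0138
finger_force: 30.0
```

```bash
python3 - <<'E'
from h import *
im=robot.snapshot('top'); c=robot.get_calibration('top'); f=(lambda m:m)
cv2.imwrite('pics/top1.png',im)
# tote: grey region
hsv=cv2.cvtColor(im,cv2.COLOR_BGR2HSV); m=((hsv[...,1]<45)&(hsv[...,2]>60)&(hsv[...,2]<150)).astype(np.uint8); m[:215]=0; m[300:]=0; m[:,:205]=0; m[:,285:]=0
k=max(cv2.findContours(m,0,1)[0],key=cv2.contourArea); r=cv2.minAreaRect(k); print(r)
print(np.array([ray(c,p,.06)[:2] for p in cv2.boxPoints(r)]).round(3), ray(c,r[0],.03).round(3))
o=robot.get_obs(); print(o['width'],o['finger_force'])
plan((.509,.155,.15,94))
E
```

```text
((245.15908813476562, 256.869140625), (56.70638656616211, 66.07652282714844), 5.572197437286377)
[[0.41  0.25 ]
 [0.611 0.24 ]
 [0.597 0.065]
 [0.398 0.077]] [0.506 0.164 0.03 ]
0.014202976388460058 30.00137686729431
now [ 0.391  -0.3584  0.0206] 94.08
twist 0.1 shift [ 503.9  153.6 -129.4] rows 10.8
```

>>> carry_out(
  increments=[
    [255, [0, 0, -40], 0],
    [255, [0, 0, -45], 0],
    [255, [0, 0, -45], 0],
    [255, [45, 16, 0], 0],
    [255, [45, 16, 0], 0],
    [255, [45, 16, 0], 0],
    [255, [45, 16, 0], 0],
    [255, [45, 16, 0], 0],
  ],
)

```text
time: 9.85
tool_pos: [0.454, -0.1259, 0.149]
ee_rot: [-3.141, -0.0, 1.641]
wrist_force: [1.2, 0.4, -0.3]
width: 0.0138
finger_force: 30.0
```

>>> carry_out(
  increments=[
    [255, [45, 16, 0], 0],
    [255, [45, 16, 0], 0],
    [255, [45, 16, 0], 0],
    [255, [45, 16, 0], 0],
    [255, [45, 16, 0], 0],
    [255, [45, 16, 0], 0],
    [255, [0, 0, 30], 0],
    [255, [0, 0, 30], 0],
  ],
)

```text
time: 10.65
tool_pos: [0.5313, 0.1504, 0.0891]
ee_rot: [3.14, -0.0, 1.645]
wrist_force: [0.3, -0.9, -1.7]
width: 0.0138
finger_force: 30.0
```

```bash
python3 - <<'E'
from h import *
plan((.54,.155,.045,94)); print(robot.get_obs()['width'])
E
```

```text
now [0.5313 0.1504 0.0891] 94.28
twist 0.3 shift [ 4.   9.  44.1] rows 0.9
0.013812686306369134
```

>>> carry_out(
  increments=[
    [255, [4, 8, 30], 0],
    [255, [0, 0, 15], 0],
    [255, [0, 0, 0], 0],
    [150, [0, 0, 0], 0],
    [150, [0, 0, 0], 0],
    [150, [0, 0, 0], 0],
    [150, [0, 0, -35], 4.5],
    [150, [0, 0, -40], 4.5],
  ],
)

```text
time: 11.45
tool_pos: [0.5372, 0.1527, 0.1194]
ee_rot: [-3.139, 0.001, 1.482]
wrist_force: [0.8, 0.6, 1.2]
width: 0.0386
finger_force: 0.0
```

```bash
python3 - <<'E'
from h import *
plan((.384,-.238,.12,85),(.384,-.238,.018,85)); print(robot.get_obs()['width'])
E
```

```text
now [0.5372 0.1527 0.1194] 84.89
twist -0.1 shift [-402.5 -118.6   -0.6] rows 8.4
twist -0.0 shift [  0.   0. 102.] rows 2.0
0.03856728257604982
```

>>> carry_out(
  increments=[
    [150, [-44, -13, -10], 0],
    [150, [-45, -13, -10], 0],
    [150, [-45, -13, 0], 0],
    [150, [-45, -13, 0], 0],
    [150, [-45, -13, 0], 0],
    [150, [-45, -13, 0], 0],
    [150, [-45, -13, 0], 0],
    [150, [-45, -13, 20], 0],
  ],
)

```text
time: 12.25
tool_pos: [0.4057, -0.1981, 0.124]
ee_rot: [3.133, 0.005, 1.485]
wrist_force: [0.9, -0.5, 0.3]
width: 0.0387
finger_force: 0.0
```

>>> carry_out(
  increments=[
    [150, [-44, -14, 20], 0],
    [150, [0, 0, 40], 0],
    [150, [0, 0, 20], 0],
    [150, [0, 0, 0], 0],
  ],
)

```text
time: 12.65
tool_pos: [0.3845, -0.2364, 0.0377]
ee_rot: [-3.137, -0.003, 1.483]
wrist_force: [-0.5, 0.1, 0.7]
width: 0.0387
finger_force: 0.0
```

```bash
python3 - <<'E'
from h import *
plan((.384,-.238,.018,85))
E
```

```text
now [ 0.3845 -0.2364  0.0377] 85.0
twist -0.0 shift [-1.6 -0.4 19.7] rows 0.4
```

>>> carry_out(
  increments=[
    [150, [-1, 0, 19], 0],
    [255, [0, 0, 0], 0],
    [255, [0, 0, 0], 0],
    [255, [0, 0, 0], 0],
    [255, [0, 0, 0], 0],
    [255, [0, 0, 0], 0],
    [255, [0, 0, -45], 0],
    [255, [0, 0, -45], 0],
  ],
)

```text
time: 13.45
tool_pos: [0.3854, -0.2373, 0.1106]
ee_rot: [-3.138, -0.002, 1.485]
wrist_force: [0.2, 0.3, 0.6]
width: 0.0128
finger_force: 29.7
```

>>> carry_out(
  increments=[
    [255, [44, 9, -40], 0],
    [255, [45, 9, 0], 0],
    [255, [45, 9, 0], 0],
    [255, [45, 9, 0], 0],
    [255, [45, 9, 0], 0],
    [255, [45, 9, 0], 0],
    [255, [45, 9, 0], 0],
    [255, [45, 9, 0], 0],
  ],
)

```text
time: 14.25
tool_pos: [0.4871, 0.1079, 0.1444]
ee_rot: [3.141, 0.0, 1.485]
wrist_force: [-0.2, -0.6, 0.3]
width: 0.0134
finger_force: 29.7
```

>>> carry_out(
  increments=[
    [255, [44, 9, 0], 0],
    [255, [0, 0, 20], 0],
    [255, [0, 0, 40], 0],
    [255, [0, 0, 0], 0],
  ],
)

```text
time: 14.65
tool_pos: [0.4953, 0.1488, 0.0785]
ee_rot: [-3.13, 0.003, 1.486]
wrist_force: [-0.2, -0.4, -0.3]
width: 0.0134
finger_force: 29.7
```

```bash
python3 - <<'E'
from h import *
plan((.5,.155,.05,85))
im=robot.snapshot('top'); cv2.imwrite('pics/top2.png',cv2.resize(im[190:310,205:445],None,fx=3.2,fy=3.2,interpolation=cv2.INTER_CUBIC))
E
```

```text
now [0.4953 0.1488 0.0785] 85.16
twist 0.2 shift [ 6.6  4.1 28.5] rows 0.6
```

View pics/top2.png

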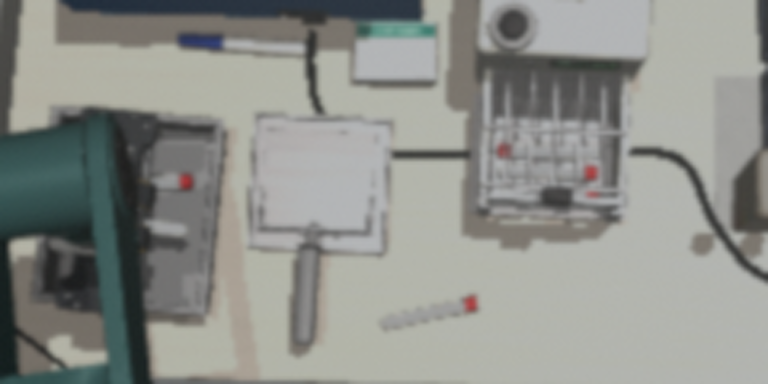

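The top view shows tube A inside the tote, tube B held above it, and only tube C left on the worktop.

>>> carry_out(
  increments=[
    [255, [6, 4, 28], 0],
    [255, [0, 0, 0], 0],
    [150, [0, 0, 0], 0],
    [150, [0, 0, 0], 0],
    [150, [0, 0, 0], 0],
    [150, [0, 0, -35], -6.5],
    [150, [0, 0, -40], -6.5],
    [150, [0, 0, -10], -6],
  ],
)

```text
time: 15.5
tool_pos: [0.5071, 0.1551, 0.1478]
ee_rot: [3.131, 0.001, 1.821]
wrist_force: [0.4, 0.2, 0.9]
width: 0.0388
finger_force: 0.0
```

```bash
python3 - <<'E'
from h import *
plan((.420,-.126,.06,104),(.420,-.126,.018,104)); print(robot.get_obs()['width'])
E
```

```text
now [0.5071 0.1551 0.1478] 104.33
twist 0.3 shift [-251.7 -152.5   87.8] rows 6.1
twist -0.0 shift [ 0.  0. 42.] rows 0.8
0.0388480470818801
```

>>> carry_out(
  increments=[
    [150, [-42, -25, 0], 0],
    [150, [-42, -25, 0], 0],
    [150, [-42, -25, 0], 0],
    [150, [-42, -26, 0], 0],
    [150, [-42, -26, 0], 0],
    [150, [-42, -26, 0], 0],
    [150, [0, 0, 45], 0],
    [150, [0, 0, 45], 0],
  ],
)

```text
time: 16.3
tool_pos: [0.4187, -0.1301, 0.0533]
ee_rot: [3.135, 0.005, 1.812]
wrist_force: [0.8, 0.0, -0.3]
width: 0.0386
finger_force: 0.0
```

```bash
python3 - <<'E'
from h import *
plan((.420,-.126,.018,104)); print(robot.get_obs()['width'])
E
```

```text
now [ 0.4187 -0.1301  0.0533] 103.81
twist -0.2 shift [ 3.6  2.2 35.3] rows 0.7
0.03863563263905069
```

>>> carry_out(
  increments=[
    [150, [3, 1, 25], 0],
    [150, [0, 0, 10], 0],
    [255, [0, 0, 0], 0],
    [255, [0, 0, 0], 0],
    [255, [0, 0, 0], 0],
    [255, [0, 0, 0], 0],
    [255, [0, 0, -45], 0],
    [255, [0, 0, -45], 0],
  ],
)

```text
time: 17.1
tool_pos: [0.4163, -0.1233, 0.1064]
ee_rot: [-3.139, -0.002, 1.817]
wrist_force: [0.5, -0.5, -0.4]
width: 0.0145
finger_force: 30.0
```

>>> carry_out(
  increments=[
    [255, [43, 18, -30], 0],
    [255, [43, 18, 0], 0],
    [255, [43, 18, 0], 0],
    [255, [44, 18, 0], 0],
    [255, [44, 18, 0], 0],
    [255, [44, 18, 0], 0],
    [255, [0, 0, 30], 0],
    [255, [0, 0, 30], 0],
  ],
)

```text
time: 17.9
tool_pos: [0.4592, 0.1533, 0.0743]
ee_rot: [3.137, 0.0, 1.821]
wrist_force: [1.3, -0.0, -0.0]
width: 0.0139
finger_force: 30.0
```

```bash
python3 - <<'E'
from h import *
plan((.465,.155,.05,104)); print(robot.get_obs()['width'])
E
```

```text
now [0.4592 0.1533 0.0743] 104.32
twist 0.3 shift [ 0.3  6.1 24.3] rows 0.5
0.013857794429615744
```

>>> carry_out(
  increments=[
    [255, [0, 5, 24], 0],
    [255, [0, 0, 0], 0],
    [150, [0, 0, 0], 0],
    [150, [0, 0, 0], 0],
    [150, [0, 0, 0], 0],
    [150, [0, 0, -40], -8.5],
    [100, [0, 0, -40], -8.5],
    [100, [0, 0, -40], -8.5],
  ],
)

```text
time: 18.7
tool_pos: [0.4628, 0.152, 0.1719]
ee_rot: [3.14, 0.001, 2.267]
wrist_force: [0.6, -0.1, -0.4]
width: 0.0508
finger_force: 0.0
```

>>> carry_out(
  increments=[
    [100, [0, 0, 0], -8.5],
    [100, [0, 0, 0], -8.5],
    [100, [0, 0, 0], -8.5],
    [100, [0, 0, 0], -8.5],
    [100, [0, 0, 0], -8.5],
    [100, [0, 0, 0], -8],
    [100, [0, 0, 0], 0],
  ],
)

```text
time: 19.4
tool_pos: [0.4632, 0.1521, 0.1706]
ee_rot: [3.141, 0.002, -3.141]
wrist_force: [0.1, -0.1, 0.9]
width: 0.0569
finger_force: 0.0
```

```bash
python3 - <<'E'
from h import *
plan((.40,-.02,.22,180))
E
```

```text
now [0.4632 0.1521 0.1706] -179.95
twist 0.0 shift [  63.2 -172.1  -49.4] rows 3.8
```

Move above the handle and take a closer look, which also shows the tote.

>>> carry_out(
  increments=[
    [100, [16, -43, -13], 0],
    [100, [16, -43, -13], 0],
    [100, [16, -43, -12], 0],
    [100, [15, -43, -12], 0],
    [100, [0, 0, 0], 0],
  ],
)

```text
time: 19.9
tool_pos: [0.3998, -0.0242, 0.2223]
ee_rot: [-3.138, 0.005, 3.132]
wrist_force: [1.0, 0.2, -0.7]
width: 0.0573
finger_force: 0.0
```

```bash
python3 - <<'E'
from h import *
c=robot.get_calibration('wrist'); im=snap('wrist','w3'); np.save('pics/w3T.npy',np.array(c['T'])); plan()
E
```

```text
now [ 0.4002 -0.022   0.2212] 179.6
```

View pics/w3.png

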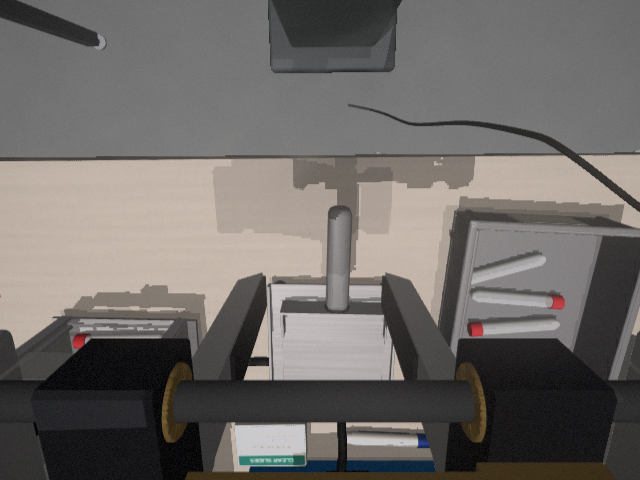

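All three worktop tubes are in the tote, and the handle runs (340,206)-(337,310).

```bash
python3 - <<'E'
from h import *
c=robot.get_calibration('wrist'); c['T']=np.load('pics/w3T.npy')
for n,a,b,z in [('handle',(340,206),(337,310),.078),('stand',(270,281),(393,281),.023),('back',(281,308),(386,308),.044),('totenear',(457,210),(640,224),.06),('totec',(457,210),(441,345),.06)]:
    A,B=ray(c,a,z),ray(c,b,z); d=B-A; print(n,A.round(4),B.round(4),'mid',((A+B)/2).round(4),'len',np.linalg.norm(d).round(4),'dir',np.degrees(np.arctan2(d[1],d[0])).round(1))
plan((.445,-.018,.10,180),(.445,-.018,.061,180))
E
```

```text
handle [ 0.3833 -0.0118  0.078 ] [ 0.4754 -0.0143  0.078 ] mid [ 0.4294 -0.0131  0.078 ] len 0.0922 dir -1.6
stand [ 0.4704 -0.0798  0.023 ] [0.4716 0.0435 0.023 ] mid [ 0.471  -0.0182  0.023 ] len 0.1234 dir 89.4
back [ 0.4898 -0.0673  0.044 ] [0.4908 0.034  0.044 ] mid [ 0.4903 -0.0167  0.044 ] len 0.1013 dir 89.5
totenear [0.3915 0.089  0.06  ] [0.4054 0.2478 0.06  ] mid [0.3984 0.1684 0.06  ] len 0.1594 dir 85.0
totec [0.3915 0.089  0.06  ] [0.5218 0.0846 0.06  ] mid [0.4566 0.0868 0.06  ] len 0.1304 dir -1.9
now [ 0.4002 -0.022   0.2212] 179.6
twist -0.4 shift [-44.8   4.  121.2] rows 2.6
twist -0.0 shift [ 0.  0. 39.] rows 0.8
```

>>> carry_out(
  increments=[
    [100, [-23, 3, 40], 0.6],
    [100, [-22, 3, 40], 0],
    [100, [0, 0, 40], 0],
    [100, [0, 0, 20], 0],
    [100, [0, 0, 20], 0],
    [100, [0, 0, 0], 0],
    [100, [0, 0, 0], 0],
  ],
)

```text
time: 20.65
tool_pos: [0.4452, -0.013, 0.0593]
ee_rot: [3.141, -0.001, 3.133]
wrist_force: [-0.3, 0.0, 0.0]
width: 0.0574
finger_force: 0.0
```

```bash
python3 - <<'E'
from h import *
plan((.445,-.0155,.061,179)); print(robot.get_obs()['wrist_force'])
E
```

```text
now [ 0.4452 -0.013   0.0593] 179.51
twist 0.5 shift [ 0.1 -2.5 -1.7] rows 0.1
[-0.28475948  0.00500067  0.01839921]
```

Grip, then lift a little and check for droop.

>>> carry_out(
  increments=[
    [255, [0, -2, 0], 0.5],
    [255, [0, 0, 0], 0],
    [255, [0, 0, 0], 0],
    [255, [0, 0, 0], 0],
    [255, [0, 0, 0], 0],
    [255, [0, 0, 0], 0],
    [255, [0, 0, 0], 0],
  ],
)

```text
time: 21.35
tool_pos: [0.4452, -0.016, 0.0596]
ee_rot: [3.142, 0.0, 3.124]
wrist_force: [-1.3, -0.4, 2.1]
width: 0.0197
finger_force: 29.9
```

>>> carry_out(
  increments=[
    [255, [0, 0, -10], 0],
    [255, [0, 0, -20], 0],
    [255, [0, 0, -20], 0],
    [255, [0, 0, -20], 0],
    [255, [0, 0, 0], 0],
  ],
)

```text
time: 21.85
tool_pos: [0.4468, -0.0163, 0.1324]
ee_rot: [-3.141, 0.006, 3.124]
wrist_force: [0.7, -0.4, -1.9]
width: 0.0199
finger_force: 29.9
```

```bash
python3 - <<'E'
from h import *
plan(); print(robot.get_obs()['width'],robot.get_obs()['wrist_torque'],robot.get_obs()['wrist_force'])
a=robot.snapshot('wrist')[150:420,190:470]; b=robot.snapshot('scene')[150:350,150:400]
cv2.imwrite('pics/s4.png',np.hstack([cv2.resize(a,(415,400)),cv2.resize(b,(385,400))]))
E
```

```text
now [ 0.4468 -0.0163  0.1324] 178.99
0.019861201479698953 [-0.03186976  0.12333365 -0.0445299 ] [ 0.67799692 -0.35429703 -1.85022825]
```

View pics/s4.png

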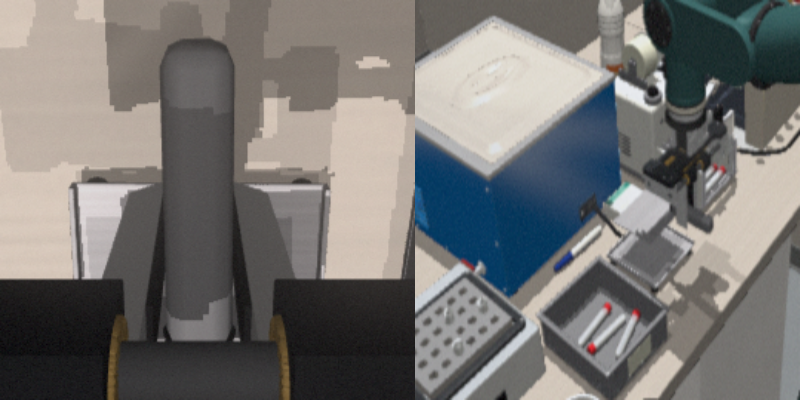

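The scoop is held roughly level and the three tubes are still in the tote. Now I go to the bay mouth.

>>> carry_out(
  increments=[
    [255, [30, 0, 0], 0],
    [255, [30, 0, 0], 0],
    [255, [30, -20, 0], 0],
    [255, [0, -40, 0], 0],
    [255, [0, -40, 0], 0],
    [255, [0, -40, 10], 0],
    [255, [0, -40, 15], 0],
    [255, [0, -36, 15], 0],
  ],
)

```text
time: 22.75
tool_pos: [0.35, -0.2316, 0.0873]
ee_rot: [3.14, -0.002, 3.123]
wrist_force: [0.8, 0.8, -0.3]
width: 0.02
finger_force: 30.0
```

>>> carry_out(
  increments=[
    [255, [0, 0, 20], 0],
    [255, [0, 0, 5], 0],
    [255, [0, 0, 0], 0],
  ],
)

```text
time: 23.05
tool_pos: [0.3497, -0.2289, 0.0621]
ee_rot: [3.138, -0.004, 3.124]
wrist_force: [0.3, 0.7, -1.7]
width: 0.02
finger_force: 30.0
```

```bash
python3 - <<'E'
from h import *
c=robot.get_calibration('wrist'); im=snap('wrist','w5'); np.save('pics/w5T.npy',np.array(c['T'])); plan((.357,-.235,.061,179))
E
```

```text
now [ 0.3506 -0.2293  0.0634] 179.02
twist 0.0 shift [-6.5 -5.5  2.4] rows 0.2
```

View pics/w5.png

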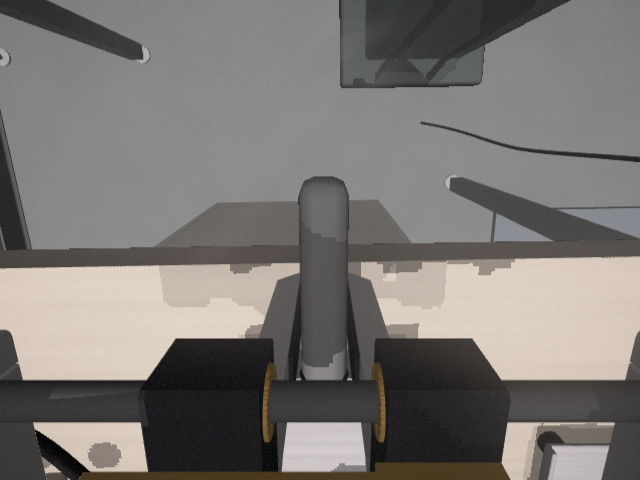

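The wrist view shows only the handle, well aligned and vertical at column 324; the blade front is hidden. I'll check the alignment numerically in the top view.

>>> carry_out(
  increments=[
    [255, [-4, -6, 0], 0],
    [255, [0, 0, 0], 0],
    [255, [0, 0, 0], 0],
  ],
)

```text
time: 23.4
tool_pos: [0.3558, -0.2366, 0.0651]
ee_rot: [-3.141, 0.001, 3.125]
wrist_force: [0.3, -0.5, -2.8]
width: 0.0195
finger_force: 30.0
```

```bash
python3 - <<'E'
from h import *
plan((.357,-.235,.060,179))
im=snap('top','top5'); g=cv2.cvtColor(im,cv2.COLOR_BGR2GRAY); c=robot.get_calibration('top')
def prof(x,z,ys):
    return [int(cv2.getRectSubPix(g,(1,1),tuple(map(float,proj(c,(x,y,z)))))[0,0]) for y in ys]
ys=np.arange(-.320,-.150,.004); print((ys*1000).astype(int).tolist())
for x,z in [(.46,.018),(.48,.018),(.53,.09),(.54,.09)]: print(x,z,prof(x,z,ys))
xs=np.arange(.44,.56,.004); print((xs*1000).astype(int).tolist())
for y in (-.27,-.25,-.235,-.21): print(y,[int(cv2.getRectSubPix(g,(1,1),tuple(map(float,proj(c,(x,y,.018)))))[0,0]) for x in xs])
E
```

```text
now [ 0.3558 -0.2366  0.0651] 179.02
twist 0.0 shift [-1.1  1.6  5.1] rows 0.1
[-320, -316, -312, -308, -304, -300, -296, -292, -288, -284, -279, -275, -271, -267, -263, -259, -255, -251, -247, -243, -239, -235, -231, -227, -223, -219, -215, -211, -207, -203, -199, -195, -191, -187, -183, -179, -175, -171, -167, -163, -159, -155, -151]
0.46 0.018 [177, 176, 177, 177, 177, 177, 177, 177, 178, 178, 178, 178, 178, 178, 179, 178, 178, 178, 178, 178, 178, 178, 178, 178, 178, 178, 178, 178, 178, 178, 179, 179, 178, 175, 160, 162, 176, 176, 177, 176, 176, 177, 176]
0.48 0.018 [177, 177, 177, 177, 177, 177, 177, 176, 177, 178, 178, 178, 178, 178, 177, 176, 177, 178, 178, 178, 178, 178, 179, 178, 178, 178, 179, 178, 178, 179, 178, 179, 178, 171, 153, 159, 174, 177, 177, 177, 177, 177, 177]
0.53 0.09 [177, 177, 176, 170, 159, 148, 118, 115, 121, 120, 116, 117, 127, 147, 156, 144, 101, 70, 69, 70, 71, 70, 71, 101, 133, 146, 150, 157, 164, 163, 164, 166, 166, 169, 155, 135, 149, 131, 112, 113, 118, 141, 171]
0.54 0.09 [177, 177, 177, 170, 165, 154, 101, 97, 112, 133, 151, 146, 131, 116, 120, 129
[... 231 characters left out ...]
, 516, 520, 524, 528, 532, 536, 540, 544, 548, 552, 556, 560]
-0.27 [178, 178, 178, 178, 177, 178, 178, 178, 178, 178, 178, 178, 178, 174, 149, 119, 134, 144, 131, 155, 143, 111, 128, 159, 157, 150, 132, 117, 122, 137, 145]
-0.25 [176, 177, 178, 178, 178, 178, 178, 178, 178, 178, 178, 178, 178, 174, 144, 116, 119, 135, 131, 132, 104, 73, 58, 66, 69, 75, 115, 129, 134, 149, 152]
-0.235 [177, 178, 178, 178, 178, 178, 178, 178, 178, 178, 178, 178, 178, 173, 141, 117, 121, 143, 136, 145, 133, 93, 68, 68, 71, 93, 131, 150, 147, 152, 156]
-0.21 [179, 179, 178, 178, 178, 178, 179, 178, 178, 178, 178, 177, 155, 122, 113, 113, 124, 151, 136, 136, 129, 104, 118, 153, 163, 162, 154, 154, 141, 152, 162]
```

>>> carry_out(
  increments=[
    [255, [-8, 1, 0], 0],
    [255, [-8, 0, 0], 0],
    [255, [-5, 0, 0], 0],
    [255, [0, 0, 0], 0],
    [255, [0, 0, 2], 0],
    [255, [0, 0, 0], 0],
  ],
)

```text
time: 24.05
tool_pos: [0.3758, -0.2356, 0.0617]
ee_rot: [3.141, -0.001, 3.124]
wrist_force: [-0.3, -0.1, -1.9]
width: 0.0196
finger_force: 30.0
```

>>> carry_out(
  increments=[
    [255, [0, 0, 1], 0],
    [255, [0, 0, 0], 0],
  ],
)

```text
time: 24.25
tool_pos: [0.3759, -0.2357, 0.0611]
ee_rot: [3.141, -0.0, 3.124]
wrist_force: [-0.5, 0.1, -2.0]
width: 0.0198
finger_force: 30.0
```

>>> carry_out(
  increments=[
    [255, [0, 0, 1], 0],
    [255, [0, 0, 0], 0],
  ],
)

```text
time: 24.45
tool_pos: [0.3762, -0.2359, 0.0604]
ee_rot: [-3.141, 0.0, 3.124]
wrist_force: [-0.1, 0.1, -1.2]
width: 0.0199
finger_force: 30.0
```

>>> carry_out(
  increments=[
    [255, [0, 0, 1], 0],
    [255, [0, 0, 0], 0],
  ],
)

```text
time: 24.65
tool_pos: [0.3765, -0.236, 0.0597]
ee_rot: [-3.141, 0.001, 3.124]
wrist_force: [-0.1, 0.3, 0.4]
width: 0.0198
finger_force: 30.0
```

>>> carry_out(
  increments=[
    [255, [0, 0, 1], 0],
    [255, [-3, 0, 0], 0],
    [255, [-5, 0, 0], 0],
    [255, [-6, 0, 0], 0],
    [255, [-6, 0, 0], 0],
    [255, [-6, 0, 0], 0],
    [255, [-6, 0, 0], 0],
    [255, [-6, 0, 0], 0],
  ],
)

```text
time: 25.45
tool_pos: [0.4148, -0.2366, 0.0584]
ee_rot: [-3.141, 0.0, 3.124]
wrist_force: [-2.3, 0.5, 4.4]
width: 0.02
finger_force: 30.0
```

>>> carry_out(
  increments=[
    [255, [-6, 0, 0], 0],
    [255, [-6, 0, 0], 0],
    [255, [-6, 0, 0], 0],
    [255, [-4, 0, 0], 0],
    [255, [-3, 0, 0], 0],
    [255, [0, 0, 0], 0],
  ],
)

```text
time: 26.05
tool_pos: [0.4401, -0.2371, 0.0587]
ee_rot: [-3.141, 0.001, 3.124]
wrist_force: [-1.0, -0.0, 3.8]
width: 0.0197
finger_force: 30.0
```

>>> carry_out(
  increments=[
    [255, [-3, 0, 0], 0],
    [255, [-4, 0, 0], 0],
    [255, [-4, 0, 0], 0],
    [255, [-2, 0, 0], 0],
    [255, [0, 0, 0], 0],
  ],
)

```text
time: 26.55
tool_pos: [0.4527, -0.2374, 0.0589]
ee_rot: [-3.141, 0.001, 3.124]
wrist_force: [-2.6, 0.3, 6.9]
width: 0.0202
finger_force: 30.0
```

```bash
python3 - <<'E'
from h import *
im=robot.snapshot('top'); c=robot.get_calibration('wrist')
a=cv2.resize(im[190:270,340:420],(400,400),interpolation=cv2.INTER_CUBIC)
s=robot.snapshot('scene'); b=cv2.resize(s[170:250,270:350],(400,400),interpolation=cv2.INTER_CUBIC)
cv2.imwrite('pics/s6.png',np.hstack([a,b])); plan()
E
```

```text
now [ 0.4527 -0.2374  0.0588] 178.99
```

View pics/s6.png

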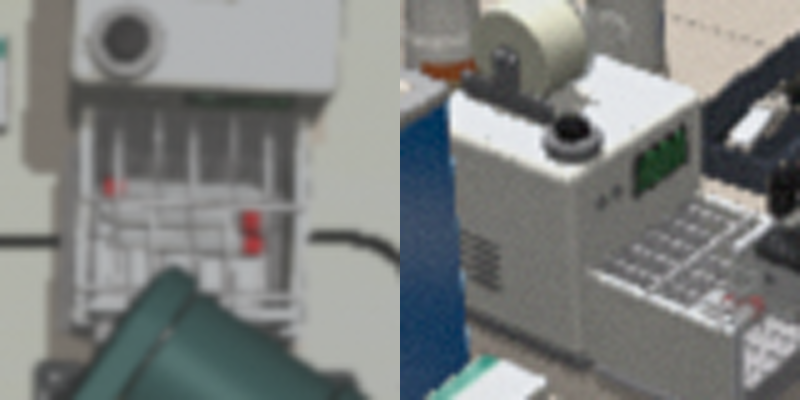

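Three caps show in the top crop at (115,185), (250,222) and (250,245). The tubes are packed towards the back plate.

```bash
python3 - <<'E'
from h import *
c=robot.get_calibration('top')
for p in [(115,185),(250,222),(250,245)]: print(ray(c,(340+p[0]/5,190+p[1]/5),.026).round(3))
E
```

```text
[ 0.606 -0.197  0.026]
[ 0.585 -0.28   0.026]
[ 0.57  -0.28   0.026]
```

>>> carry_out(
  increments=[
    [255, [-2, 0, 0], 0],
    [255, [-2, 0, 0], 0],
    [255, [-2, 0, 0], 0],
    [255, [0, 0, 0], 0],
  ],
)

```text
time: 27.05
tool_pos: [0.4586, -0.2375, 0.059]
ee_rot: [-3.141, 0.0, 3.124]
wrist_force: [-2.0, 0.5, 6.7]
width: 0.02
finger_force: 30.0
```

>>> carry_out(
  increments=[
    [255, [-2, 0, 0], 0],
    [255, [-1, 0, 0], 0],
    [255, [-1, 0, 0], 0],
    [255, [0, 0, 0], 0],
  ],
)

```text
time: 27.45
tool_pos: [0.4603, -0.2374, 0.0591]
ee_rot: [-3.141, -0.005, 3.124]
wrist_force: [-8.6, 0.5, 11.5]
width: 0.0197
finger_force: 30.0
```

>>> carry_out(
  increments=[
    [255, [-1, 0, 0], 0],
    [255, [-1, 0, 0], 0],
    [255, [-1, 0, 0], 0],
    [255, [0, 0, 0], 0],
  ],
)

```text
time: 27.85
tool_pos: [0.4608, -0.2372, 0.0589]
ee_rot: [3.141, -0.011, 3.123]
wrist_force: [-14.7, 1.8, 14.9]
width: 0.0204
finger_force: 30.0
```

>>> carry_out(
  increments=[
    [255, [1, 0, 0], 0],
    [255, [2, 0, -1], 0],
    [255, [3, 0, -1], 0],
    [255, [4, 0, -1], 0],
    [255, [4, 0, -1], 0],
    [255, [4, 0, 0], 0],
    [255, [4, 0, 0], 0],
    [255, [4, 0, 0], 0],
  ],
)

```text
time: 28.65
tool_pos: [0.4387, -0.2368, 0.0621]
ee_rot: [3.141, -0.0, 3.124]
wrist_force: [-0.1, 0.1, -2.1]
width: 0.0196
finger_force: 30.0
```

>>> carry_out(
  increments=[
    [255, [4, 0, 0], 0],
    [255, [4, 0, 0], 0],
    [255, [4, 0, 0], 0],
    [255, [4, 0, 0], 0],
    [255, [4, 0, 0], 0],
    [255, [4, 0, 0], 0],
    [255, [2, 0, 0], 0],
    [255, [0, 0, 0], 0],
  ],
)

```text
time: 29.45
tool_pos: [0.4129, -0.2364, 0.0623]
ee_rot: [3.141, 0.0, 3.124]
wrist_force: [-0.5, -0.7, -2.5]
width: 0.0193
finger_force: 30.0
```

```bash
python3 - <<'E'
from h import *
im=robot.snapshot('top')
a=cv2.resize(im[200:280,340:420],(400,400),interpolation=cv2.INTER_CUBIC)
s=robot.snapshot('scene'); b=cv2.resize(s[180:260,280:360],(400,400),interpolation=cv2.INTER_CUBIC)
cv2.imwrite('pics/s7.png',np.hstack([a,b])); plan(); print(robot.get_obs()['wrist_force'])
hsv=cv2.cvtColor(im,cv2.COLOR_BGR2HSV); m=(((hsv[...,0]<8)|(hsv[...,0]>172))&(hsv[...,1]>90)).astype(np.uint8); m[:,:345]=0; m[:,410:]=0
n,l,st,ce=cv2.connectedComponentsWithStats(m); c=robot.get_calibration('top')
for i in range(1,n):
    if st[i,4]>2: print(ce[i].round(1),st[i,4],ray(c,ce[i],.028).round(3))
E
```

```text
now [ 0.4132 -0.2365  0.0623] 178.98
[-0.42875787  0.04504684 -1.96965068]
[360.7 241.7] 3 [ 0.56  -0.191  0.028]
[389.2 246.6] 5 [ 0.547 -0.278  0.028]
```

>>> carry_out(
  increments=[
    [255, [2, 0, 0], 0],
    [255, [4, 0, 0], 0],
    [255, [5, 0, 0], 0],
    [255, [6, 0, 0], 0],
    [255, [6, 0, 0], 0],
    [255, [6, 0, 0], 0],
    [255, [6, 0, 0], 0],
    [255, [6, 0, 0], 0],
  ],
)

```text
time: 30.35
tool_pos: [0.3716, -0.2357, 0.0623]
ee_rot: [3.142, 0.0, 3.124]
wrist_force: [0.3, -0.5, -2.4]
width: 0.0199
finger_force: 30.0
```

>>> carry_out(
  increments=[
    [255, [6, 0, 0], 0],
    [255, [6, 0, 0], 0],
    [255, [6, 0, 0], 0],
    [255, [5, 0, 0], 0],
    [255, [3, 0, 0], 0],
    [255, [1, 0, 0], 0],
    [255, [0, 0, 0], 0],
  ],
)

```text
time: 31.05
tool_pos: [0.3451, -0.2353, 0.0623]
ee_rot: [-3.142, 0.0, 3.124]
wrist_force: [-1.1, -0.4, -3.0]
width: 0.0198
finger_force: 30.0
```

```bash
cat >> h.py <<'E'
def caps(z=.03,lo=205,hi=410):
    im=robot.snapshot('top'); cv2.imwrite('pics/last.png',im)
    hsv=cv2.cvtColor(im,cv2.COLOR_BGR2HSV); m=(((hsv[...,0]<8)|(hsv[...,0]>172))&(hsv[...,1]>80)).astype(np.uint8); m[:,:lo]=0; m[:,hi:]=0; m[:200]=0; m[330:]=0
    n,l,st,ce=cv2.connectedComponentsWithStats(m,connectivity=4); c=robot.get_calibration('top')
    for i in range(1,n):
        if st[i,4]>2: print(ce[i].round(1),st[i,4],ray(c,ce[i],z).round(3))
E
python3 - <<'E'
from h import *
caps(); plan()
print(robot.get_obs()['wrist_force'],robot.get_obs()['wrist_torque'])
E
```

```text
[361.4 237.8] 5 [ 0.572 -0.193  0.03 ]
[255.5 249.2] 18 [0.53  0.133 0.03 ]
[229.4 258.7] 17 [0.499 0.213 0.03 ]
[260.5 267. ] 6 [0.476 0.115 0.03 ]
[388.5 267.7] 14 [ 0.482 -0.277  0.03 ]
[389.  276.5] 12 [ 0.456 -0.278  0.03 ]
now [ 0.3453 -0.2353  0.0623] 178.98
[ 0.73376391  0.24440387 -2.45128772] [-0.0358126   0.19382443 -0.02577989]
```

Two tubes are on the blade and one rolled back in the bay at x≈0.572. I'll carry these two now and go back for the third.

>>> carry_out(
  increments=[
    [255, [0, 0, -4], 0],
    [255, [0, 0, -8], 0],
    [255, [0, 0, -10], 0],
    [255, [0, 0, -12], 0],
    [255, [0, 0, -12], 0],
    [255, [0, 0, -10], 0],
    [255, [0, 0, -6], 0],
    [255, [0, 0, -2], 0],
  ],
)

```text
time: 31.9
tool_pos: [0.3456, -0.2356, 0.1274]
ee_rot: [-3.141, 0.001, 3.124]
wrist_force: [0.0, 0.4, -1.7]
width: 0.0201
finger_force: 30.0
```

>>> carry_out(
  increments=[
    [255, [0, 4, 0], 0],
    [255, [0, 10, 0], 0],
    [255, [0, 16, 0], 0],
    [255, [0, 20, 0], 0],
    [255, [0, 20, 0], 0],
    [255, [0, 20, 0], 0],
    [255, [0, 20, 0], 0],
    [255, [0, 20, 0], 0],
  ],
)

```text
time: 32.7
tool_pos: [0.3467, -0.1035, 0.1255]
ee_rot: [3.14, -0.001, 3.124]
wrist_force: [-0.1, -0.7, -2.4]
width: 0.02
finger_force: 30.0
```

>>> carry_out(
  increments=[
    [255, [0, 20, 0], 0],
    [255, [0, 20, 0], 0],
    [255, [0, 20, 0], 0],
    [255, [0, 20, 0], 0],
    [255, [0, 20, 0], 0],
    [255, [0, 20, 0], 0],
    [255, [0, 20, 0], 0],
    [255, [0, 20, 0], 0],
  ],
)

```text
time: 33.5
tool_pos: [0.3492, 0.0562, 0.1255]
ee_rot: [3.141, -0.002, 3.124]
wrist_force: [-0.0, -0.2, -2.5]
width: 0.0197
finger_force: 30.0
```

>>> carry_out(
  increments=[
    [255, [0, 20, 0], 0],
    [255, [0, 20, 0], 0],
    [255, [0, 20, 0], 0],
    [255, [0, 20, 0], 0],
    [255, [0, 16, 0], 0],
    [255, [0, 10, 0], 0],
    [255, [0, 4, 0], 0],
    [255, [0, 0, 0], 0],
  ],
)

```text
time: 34.3
tool_pos: [0.3518, 0.1649, 0.126]
ee_rot: [-3.141, -0.001, 3.125]
wrist_force: [-0.6, -0.4, -2.5]
width: 0.0198
finger_force: 30.0
```

```bash
python3 - <<'E'
from h import *
caps(.09); plan((.41,.16,.115,179))
E
```

```text
[361.4 237.8] 5 [ 0.565 -0.192  0.09 ]
[255.5 249.2] 18 [0.524 0.122 0.09 ]
[253.7 260. ] 18 [0.492 0.126 0.09 ]
[260.8 267. ] 4 [0.472 0.104 0.09 ]
[253.9 269.8] 19 [0.463 0.124 0.09 ]
now [0.3519 0.1645 0.1261] 179.0
twist 0.0 shift [-58.1  -3.5  11.1] rows 1.2
```

>>> carry_out(
  increments=[
    [255, [-3, 0, 0], 0],
    [255, [-6, 0, 0], 0],
    [255, [-8, 0, 0], 0],
    [255, [-9, -1, 3], 0],
    [255, [-9, -1, 4], 0],
    [255, [-8, -1, 4], 0],
    [255, [-7, 0, 2], 0],
    [255, [-5, 0, 0], 0],
  ],
)

```text
time: 35.15
tool_pos: [0.4075, 0.1605, 0.1125]
ee_rot: [-3.141, -0.001, 3.124]
wrist_force: [-0.1, -0.1, -2.8]
width: 0.0196
finger_force: 30.0
```

>>> carry_out(
  increments=[
    [255, [-3, 0, 0], 0],
    [255, [-2, 0, 0], 0],
    [255, [0, 0, 0], 0],
    [255, [50, 0, 0], 0],
    [255, [50, 0, 0], 0],
    [255, [35, 0, 0], 0],
    [255, [0, 0, 0], 0],
    [255, [0, 0, 0], 0],
  ],
)

```text
time: 35.95
tool_pos: [0.2773, 0.1633, 0.1139]
ee_rot: [3.141, 0.003, 3.125]
wrist_force: [-0.2, -0.4, -0.8]
width: 0.0199
finger_force: 30.0
```

```bash
python3 - <<'E'
from h import *
caps(.03); plan()
im=cv2.imread('pics/last.png'); cv2.imwrite('pics/s8.png',cv2.resize(im[200:320,200:440],None,fx=3.3,fy=3.3,interpolation=cv2.INTER_CUBIC))
E
```

```text
[361.4 237.8] 5 [ 0.572 -0.193  0.03 ]
[261.5 242.5] 16 [0.551 0.115 0.03 ]
[255.5 249.2] 18 [0.53  0.133 0.03 ]
[229.5 259. ] 18 [0.498 0.212 0.03 ]
[260.4 265.1] 17 [0.481 0.116 0.03 ]
now [0.2779 0.1632 0.114 ] 179.01
```

View pics/s8.png

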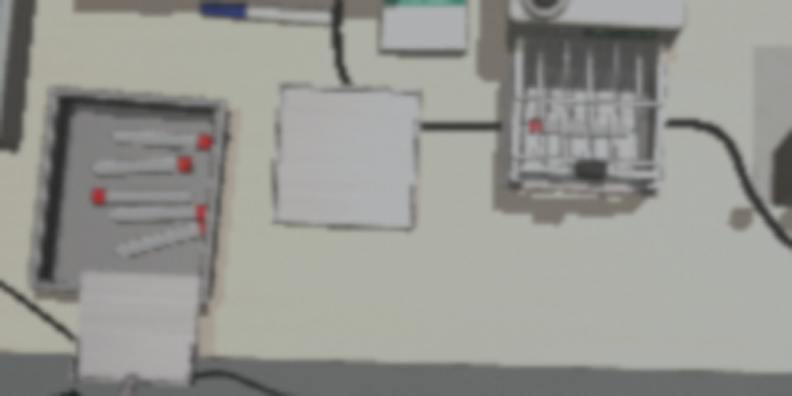

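All five tubes are in the tote and the blade is empty. One tube is left in the bay, with its cap at crop (535,126).

>>> carry_out(
  increments=[
    [255, [-12, -40, 0], 0],
    [255, [-12, -46, 0], 0],
    [255, [0, -48, 0], 0],
    [255, [0, -48, 0], 0],
    [255, [0, -48, 0], 0],
    [255, [0, -48, 0], 0],
    [255, [0, -48, 10], 0],
    [255, [0, -40, 10], 0],
  ],
)

```text
time: 36.8
tool_pos: [0.295, -0.2077, 0.0938]
ee_rot: [-3.139, 0.002, 3.121]
wrist_force: [1.4, 0.2, -2.3]
width: 0.0202
finger_force: 30.0
```

>>> carry_out(
  increments=[
    [255, [-15, -30, 10], 0],
    [255, [-10, 0, 10], 0],
    [255, [0, 0, 8], 0],
    [255, [0, 0, 0], 0],
  ],
)

```text
time: 37.2
tool_pos: [0.3183, -0.2325, 0.0635]
ee_rot: [3.138, -0.004, 3.125]
wrist_force: [-0.7, 1.2, -1.9]
width: 0.0198
finger_force: 30.0
```

```bash
python3 - <<'E'
from h import *
plan((.356,-.235,.063,179)); print(robot.get_obs()['wrist_force'])
E
```

```text
now [ 0.3183 -0.2325  0.0635] 179.04
twist 0.0 shift [-37.7  -1.8   0.5] rows 0.8
[-0.68942297  1.23582215 -1.9123082 ]
```

>>> carry_out(
  increments=[
    [255, [-15, -2, 0], 0],
    [255, [-15, 0, 0], 0],
    [255, [-15, 0, 0], 0],
    [255, [-15, 0, 0], 0],
    [255, [0, 0, 0], 0],
    [255, [0, 0, 2], 0],
    [255, [0, 0, 0], 0],
  ],
)

```text
time: 37.9
tool_pos: [0.3785, -0.2364, 0.0627]
ee_rot: [3.141, -0.001, 3.124]
wrist_force: [-0.9, 0.2, -2.0]
width: 0.0201
finger_force: 30.0
```

>>> carry_out(
  increments=[
    [255, [0, 0, 1], 0],
    [255, [0, 0, 0], 0],
  ],
)

```text
time: 38.1
tool_pos: [0.3786, -0.2368, 0.0621]
ee_rot: [3.141, -0.0, 3.123]
wrist_force: [0.8, 0.1, -1.6]
width: 0.02
finger_force: 30.0
```

>>> carry_out(
  increments=[
    [255, [0, 0, 1], 0],
    [255, [0, 0, 0], 0],
  ],
)

```text
time: 38.3
tool_pos: [0.3789, -0.2369, 0.0612]
ee_rot: [3.141, -0.0, 3.124]
wrist_force: [-0.7, -0.2, -2.0]
width: 0.02
finger_force: 30.0
```

>>> carry_out(
  increments=[
    [255, [0, 0, 2], 0],
    [255, [0, 0, 1], 0],
    [255, [0, 0, 0], 0],
  ],
)

```text
time: 38.6
tool_pos: [0.3791, -0.2369, 0.0582]
ee_rot: [3.142, 0.0, 3.124]
wrist_force: [0.6, 1.0, -1.6]
width: 0.0196
finger_force: 30.0
```

>>> carry_out(
  increments=[
    [255, [-3, 0, 0], 0],
    [255, [-6, 0, 0], 0],
    [255, [-6, 0, 0], 0],
    [255, [-6, 0, 0], 0],
    [255, [-6, 0, 0], 0],
    [255, [-6, 0, 0], 0],
    [255, [-6, 0, 0], 0],
    [255, [-6, 0, 0], 0],
  ],
)

```text
time: 39.4
tool_pos: [0.4248, -0.2377, 0.0585]
ee_rot: [-3.141, 0.0, 3.124]
wrist_force: [-1.0, 0.3, 1.0]
width: 0.0196
finger_force: 30.0
```

>>> carry_out(
  increments=[
    [255, [-6, 0, 0], 0],
    [255, [-6, 0, 0], 0],
    [255, [-6, 0, 0], 0],
    [255, [-6, 0, 0], 0],
    [255, [-4, 0, 0], 0],
    [255, [-3, 0, 0], 0],
    [255, [-2, 0, 0], 0],
    [255, [0, 0, 0], 0],
  ],
)

```text
time: 40.2
tool_pos: [0.4577, -0.2384, 0.0587]
ee_rot: [-3.141, 0.001, 3.124]
wrist_force: [-0.5, 0.3, 4.2]
width: 0.0197
finger_force: 30.0
```

```bash
python3 - <<'E'
from h import *
caps(.026,345); plan(); print(robot.get_obs()['wrist_force'])
E
```

```text
[361.4 226.7] 7 [ 0.607 -0.193  0.026]
now [ 0.4577 -0.2385  0.0587] 178.99
[-1.40015335 -0.0209332   3.79803167]
```

>>> carry_out(
  increments=[
    [255, [-1, 0, 0], 0],
    [255, [-1, 0, 0], 0],
    [255, [-1, 0, 0], 0],
    [255, [-1, 0, 0], 0],
    [255, [-1, 0, 0], 0],
    [255, [0, 0, 0], 0],
  ],
)

```text
time: 40.85
tool_pos: [0.4605, -0.2384, 0.0588]
ee_rot: [3.142, -0.003, 3.124]
wrist_force: [-7.6, 0.8, 8.7]
width: 0.0197
finger_force: 30.0
```

>>> carry_out(
  increments=[
    [255, [-1, 0, 0], 0],
    [255, [-1, 0, 0], 0],
    [255, [0, 0, 0], 0],
    [255, [0, 0, 0], 0],
  ],
)

```text
time: 41.25
tool_pos: [0.4607, -0.2383, 0.0588]
ee_rot: [3.141, -0.007, 3.123]
wrist_force: [-11.7, 1.0, 11.9]
width: 0.0199
finger_force: 30.0
```

```bash
python3 - <<'E'
from h import *
caps(.028,345); plan(); print(robot.get_obs()['wrist_force'])
E
```

```text
[361.4 226.7] 7 [ 0.607 -0.193  0.028]
now [ 0.4607 -0.2383  0.0588] 178.96
[-11.41765023   1.85034051  10.97192909]
```

>>> carry_out(
  increments=[
    [255, [1, 0, 0], 0],
    [255, [1, 0, 0], 0],
    [255, [1, 0, 0], 0],
    [255, [1, 0, 0], 0],
    [255, [2, 0, 0], 0],
    [255, [2, 0, 0], 0],
    [255, [3, 0, 0], 0],
    [255, [3, 0, 0], 0],
  ],
)

```text
time: 42.1
tool_pos: [0.4501, -0.2381, 0.0583]
ee_rot: [-3.142, 0.001, 3.124]
wrist_force: [1.2, -0.2, 1.0]
width: 0.0199
finger_force: 30.0
```

>>> carry_out(
  increments=[
    [255, [3, 0, 0], 0],
    [255, [3, 0, 0], 0],
    [255, [3, 0, 0], 0],
    [255, [3, 0, 0], 0],
    [255, [2, 0, 0], 0],
    [255, [2, 0, 0], 0],
    [255, [1, 0, 0], 0],
    [255, [0, 0, 0], 0],
  ],
)

```text
time: 42.9
tool_pos: [0.4327, -0.2377, 0.0581]
ee_rot: [3.141, -0.001, 3.124]
wrist_force: [-0.3, -0.0, 2.4]
width: 0.0198
finger_force: 30.0
```

```bash
python3 - <<'E'
from h import *
caps(.026,345); plan(); print(robot.get_obs()['wrist_force'])
E
```

```text
[361.5 236. ] 6 [ 0.578 -0.193  0.026]
now [ 0.4327 -0.2377  0.0581] 178.98
[-0.74032967  0.82848448  2.42340209]
```

>>> carry_out(
  increments=[
    [255, [1, 0, 0], 0],
    [255, [2, 0, 0], 0],
    [255, [3, 0, 0], 0],
    [255, [4, 0, 0], 0],
    [255, [4, 0, 0], 0],
    [255, [4, 0, 0], 0],
    [255, [4, 0, 0], 0],
    [255, [4, 0, 0], 0],
  ],
)

```text
time: 43.75
tool_pos: [0.4064, -0.2372, 0.058]
ee_rot: [3.141, -0.001, 3.124]
wrist_force: [0.3, 0.2, -0.6]
width: 0.0199
finger_force: 30.0
```

>>> carry_out(
  increments=[
    [255, [4, 0, 0], 0],
    [255, [4, 0, 0], 0],
    [255, [4, 0, 0], 0],
    [255, [4, 0, 0], 0],
    [255, [3, 0, 0], 0],
    [255, [2, 0, 0], 0],
    [255, [1, 0, 0], 0],
    [255, [0, 0, 0], 0],
  ],
)

```text
time: 44.55
tool_pos: [0.3849, -0.2369, 0.0581]
ee_rot: [3.141, -0.0, 3.124]
wrist_force: [-0.8, 0.7, -1.7]
width: 0.0197
finger_force: 30.0
```

```bash
python3 - <<'E'
from h import *
caps(.026,345); plan(); print(robot.get_obs()['wrist_force'])
E
```

```text
now [ 0.3851 -0.2369  0.0582] 178.98
[ 0.21705281  0.86667818 -2.56997754]
```

```bash
python3 - <<'E'
from h import *
c=robot.get_calibration('top')
im=cv2.imread('pics/last.png').astype(int); d=im[...,2]-np.maximum(im[...,0],im[...,1])
ys,xs=np.where(d[215:285,350:405]>10)
for y,x in zip(ys+215,xs+350): print((x,y),d[y,x],ray(c,(x,y),.028)[:2].round(3))
s=robot.snapshot('scene').astype(int); d=s[...,2]-np.maximum(s[...,0],s[...,1]); ys,xs=np.where(d[180:270,260:380]>25)
C=robot.get_calibration('scene')
print(len(xs), (xs.mean()+260,ys.mean()+180) if len(xs) else '', [ray(C,(xs.mean()+260,ys.mean()+180),z).round(3) for z in(.02,.026)] if len(xs) else '')
E
```

```text
(np.int64(360), np.int64(249)) 15 [ 0.538 -0.189]
(np.int64(361), np.int64(249)) 22 [ 0.538 -0.192]
(np.int64(362), np.int64(249)) 20 [ 0.538 -0.195]
(np.int64(363), np.int64(249)) 14 [ 0.538 -0.199]
(np.int64(361), np.int64(250)) 15 [ 0.535 -0.193]
(np.int64(362), np.int64(250)) 14 [ 0.535 -0.196]
(np.int64(363), np.int64(250)) 11 [ 0.535 -0.199]
28 (np.float64(279.14285714285717), np.float64(183.53571428571428)) [array([ 1.001, -0.439,  0.02 ]), array([ 0.994, -0.431,  0.026])]
```

>>> carry_out(
  increments=[
    [255, [1, 0, 0], 0],
    [255, [2, 0, 0], 0],
    [255, [3, 0, 0], 0],
    [255, [4, 0, 0], 0],
    [255, [4, 0, 0], 0],
    [255, [4, 0, 0], 0],
    [255, [4, 0, 0], 0],
    [255, [4, 0, 0], 0],
  ],
)

```text
time: 45.45
tool_pos: [0.3587, -0.2365, 0.0583]
ee_rot: [3.142, 0.0, 3.124]
wrist_force: [0.2, -0.9, -2.9]
width: 0.0198
finger_force: 30.0
```

>>> carry_out(
  increments=[
    [255, [4, 0, 0], 0],
    [255, [4, 0, 0], 0],
    [255, [3, 0, 0], 0],
    [255, [2, 0, 0], 0],
    [255, [1, 0, 0], 0],
    [255, [0, 0, 0], 0],
  ],
)

```text
time: 46.05
tool_pos: [0.3451, -0.2363, 0.0583]
ee_rot: [3.141, 0.0, 3.124]
wrist_force: [0.4, -0.1, -2.2]
width: 0.0197
finger_force: 30.0
```

```bash
python3 - <<'E'
from h import *
caps(.026,345); plan(); print(robot.get_obs()['wrist_force'])
im=cv2.imread('pics/last.png').astype(int); d=im[...,2]-np.maximum(im[...,0],im[...,1]); c=robot.get_calibration('top')
ys,xs=np.where(d[215:285,350:405]>10)
for y,x in zip(ys+215,xs+350): print((x,y),d[y,x],ray(c,(x,y),.026)[:2].round(3))
E
```

```text
[360.7 263.5] 14 [ 0.493 -0.192  0.026]
now [ 0.3452 -0.2363  0.0583] 178.98
[ 0.55199712  0.25933194 -1.63239977]
(np.int64(360), np.int64(261)) 16 [ 0.501 -0.19 ]
(np.int64(361), np.int64(261)) 19 [ 0.501 -0.193]
(np.int64(362), np.int64(261)) 17 [ 0.501 -0.196]
(np.int64(363), np.int64(261)) 12 [ 0.501 -0.199]
(np.int64(359), np.int64(262)) 23 [ 0.498 -0.187]
(np.int64(360), np.int64(262)) 49 [ 0.498 -0.19 ]
(np.int64(361), np.int64(262)) 62 [ 0.498 -0.193]
(np.int64(362), np.int64(262)) 53 [ 0.498 -0.196]
(np.int64(363), np.int64(262)) 26 [ 0.498 -0.199]
(np.int64(358), np.int64(263)) 11 [ 0.495 -0.184]
(np.int64(359), np.int64(263)) 39 [ 0.495 -0.187]
(np.int64(360), np.int64(263)) 79 [ 0.495 -0.19 ]
(np.int64(361), np.int64(263)) 96 [ 0.495 -0.193]
(np.int64(362), np.int64(263)) 81 [ 0.495 -0.196]
(np.int64(363), np.int64(263)) 38 [ 0.495 -0.199]
(np.int64(358), np.int64(264)) 14 [ 0.492 -0.184]
(np.int64(359), np.int64(264)) 47 [ 0.492 -0.187]
(np.int64(360), np.int64(264)) 85 [ 0.492 -0.19 ]
(np.int64(361), np.int64(264)) 99 [ 0.492 -0.193]
(np.int64(362), np.int64(264)) 84 [ 0.492 -0.196]
(np.int64(363), np.int64(264)) 39 [ 0.492 -0.199]
(np.int64(359), np.int64(265)) 38 [ 0.489 -0.187]
(np.int64(360), np.int64(265)) 65 [ 0.489 -0.19 ]
(np.int64(361), np.int64(265)) 77 [ 0.489 -0.193]
(np.int64(362), np.int64(265)) 67 [ 0.489 -0.196]
(np.int64(363), np.int64(265)) 31 [ 0.489 -0.199]
(np.int64(359), np.int64(266)) 13 [ 0.486 -0.187]
(np.int64(360), np.int64(266)) 20 [ 0.486 -0.19 ]
(np.int64(361), np.int64(266)) 24 [ 0.486 -0.193]
(np.int64(362), np.int64(266)) 24 [ 0.486 -0.196]
(np.int64(363), np.int64(266)) 12 [ 0.486 -0.199]
```

The last tube is out of the bay on the blade. Lift and carry it gently.

>>> carry_out(
  increments=[
    [255, [0, 0, -3], 0],
    [255, [0, 0, -7], 0],
    [255, [0, 0, -10], 0],
    [255, [0, 0, -12], 0],
    [255, [0, 0, -12], 0],
    [255, [0, 0, -12], 0],
    [255, [0, 0, -8], 0],
    [255, [0, 0, -4], 0],
  ],
)

```text
time: 46.9
tool_pos: [0.3456, -0.2367, 0.1277]
ee_rot: [-3.14, 0.002, 3.124]
wrist_force: [0.1, 0.4, -1.3]
width: 0.0198
finger_force: 30.0
```

>>> carry_out(
  increments=[
    [255, [0, 4, 0], 0],
    [255, [0, 10, 0], 0],
    [255, [0, 16, 0], 0],
    [255, [0, 20, 0], 0],
    [255, [0, 20, 0], 0],
    [255, [0, 20, 0], 0],
    [255, [0, 20, 0], 0],
    [255, [0, 20, 0], 0],
  ],
)

```text
time: 47.7
tool_pos: [0.3467, -0.1045, 0.1254]
ee_rot: [3.14, -0.001, 3.124]
wrist_force: [-0.1, -0.4, -1.3]
width: 0.0197
finger_force: 30.0
```

>>> carry_out(
  increments=[
    [255, [0, 20, 0], 0],
    [255, [0, 20, 0], 0],
    [255, [0, 20, 0], 0],
    [255, [0, 20, 0], 0],
    [255, [0, 20, 0], 0],
    [255, [0, 20, 0], 0],
    [255, [0, 20, 0], 0],
    [255, [0, 20, 0], 0],
  ],
)

```text
time: 48.5
tool_pos: [0.3491, 0.0552, 0.1255]
ee_rot: [3.141, -0.002, 3.124]
wrist_force: [0.3, 0.0, -0.6]
width: 0.0199
finger_force: 30.0
```

>>> carry_out(
  increments=[
    [255, [0, 20, 0], 0],
    [255, [0, 20, 0], 0],
    [255, [0, 20, 0], 0],
    [255, [0, 20, 0], 0],
    [255, [0, 16, 0], 0],
    [255, [0, 8, 0], 0],
    [255, [0, 3, 0], 0],
    [255, [0, 0, 0], 0],
  ],
)

```text
time: 49.3
tool_pos: [0.3517, 0.1607, 0.1259]
ee_rot: [-3.141, -0.001, 3.124]
wrist_force: [0.2, -0.6, -2.5]
width: 0.0196
finger_force: 30.0
```

```bash
python3 - <<'E'
from h import *
caps(.09); plan((.41,.16,.113,179))
E
```

```text
[261.5 242.5] 16 [0.545 0.104 0.09 ]
[255.5 249.2] 18 [0.524 0.122 0.09 ]
[229.5 255.7] 6 [0.504 0.199 0.09 ]
[355.5 278.7] 14 [ 0.444 -0.176  0.09 ]
now [0.3519 0.1604 0.126 ] 178.99
twist -0.0 shift [-58.1   0.6  13. ] rows 1.2
```

The tube fell off the blade onto the worktop; its cap is near (0.45,-0.17). It can be picked up by hand there. First the scoop goes home.

>>> carry_out(
  increments=[
    [255, [0, -40, 0], 0],
    [255, [0, -45, 0], 0],
    [255, [0, -45, 0], 0],
    [255, [0, -46, 0], 0],
    [255, [-30, 0, 0], 0],
    [255, [-35, 0, 0], 0],
    [255, [-28, 0, 0], 0],
    [255, [0, 0, 0], 0],
  ],
)

```text
time: 50.15
tool_pos: [0.4443, -0.0184, 0.1261]
ee_rot: [-3.141, 0.001, 3.122]
wrist_force: [0.4, 0.5, -2.0]
width: 0.0198
finger_force: 30.0
```

```bash
python3 - <<'E'
from h import *
caps(.0075); plan((.445,-.016,.062,179))
im=cv2.imread('pics/last.png'); cv2.imwrite('pics/s9.png',cv2.resize(im[190:320,200:440],None,fx=3.3,fy=3.3,interpolation=cv2.INTER_CUBIC))
E
```

```text
[261.5 242.5] 16 [0.554 0.119 0.008]
[255.5 249.2] 18 [0.532 0.137 0.008]
[229.5 257.2] 18 [0.505 0.218 0.008]
[355.5 278.9] 15 [ 0.447 -0.178  0.008]
now [ 0.4424 -0.0179  0.1258] 178.89
twist -0.1 shift [-2.5  2.  63.8] rows 1.3
```

View pics/s9.png

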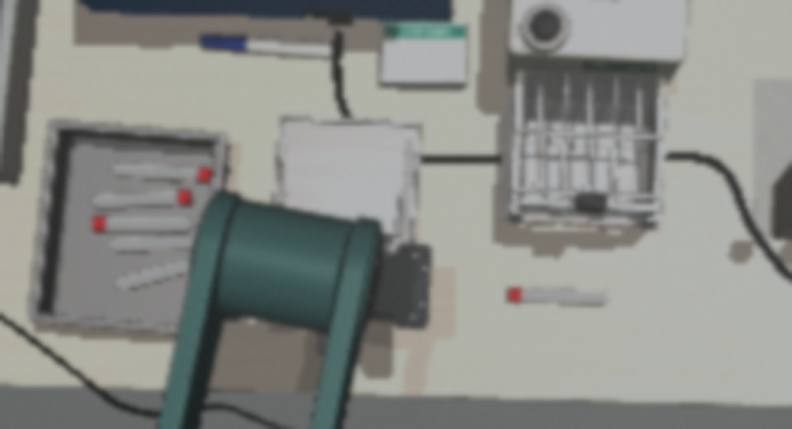

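The bay is empty, five tubes are in the tote, and the fallen tube lies at crop (508,295)-(606,299). Lower the scoop onto its stand.

>>> carry_out(
  increments=[
    [255, [-2, 2, 25], 0],
    [255, [0, 0, 20], 0],
    [255, [0, 0, 10], 0],
    [255, [0, 0, 5], 0],
    [255, [0, 0, 3], 0],
    [255, [0, 0, 0], 0],
    [255, [0, 0, 0], 0],
  ],
)

```text
time: 50.9
tool_pos: [0.4446, -0.0151, 0.0642]
ee_rot: [-3.141, 0.002, 3.124]
wrist_force: [-0.5, 0.3, -1.4]
width: 0.02
finger_force: 30.0
```

>>> carry_out(
  increments=[
    [255, [0, 0, 1], 0],
    [255, [0, 0, 0], 0],
  ],
)

```text
time: 51.1
tool_pos: [0.4444, -0.015, 0.0627]
ee_rot: [-3.142, 0.001, 3.124]
wrist_force: [-0.4, -0.8, -2.4]
width: 0.02
finger_force: 30.0
```

>>> carry_out(
  increments=[
    [255, [0, 0, 1], 0],
    [255, [0, 0, 0], 0],
  ],
)

```text
time: 51.3
tool_pos: [0.444, -0.0149, 0.0612]
ee_rot: [3.141, -0.0, 3.124]
wrist_force: [-0.0, -1.0, -1.5]
width: 0.0196
finger_force: 30.0
```

>>> carry_out(
  increments=[
    [255, [0, 0, 1], 0],
    [255, [0, 0, 0], 0],
  ],
)

```text
time: 51.5
tool_pos: [0.4439, -0.0149, 0.0601]
ee_rot: [3.141, -0.0, 3.124]
wrist_force: [0.5, 0.3, -2.0]
width: 0.0195
finger_force: 30.0
```

>>> carry_out(
  increments=[
    [255, [0, 0, 1], 0],
    [255, [0, 0, 1], 0],
    [255, [0, 0, 0], 0],
  ],
)

```text
time: 51.8
tool_pos: [0.4444, -0.015, 0.0589]
ee_rot: [-3.142, 0.001, 3.124]
wrist_force: [-1.5, 0.7, 2.6]
width: 0.0194
finger_force: 30.0
```

>>> carry_out(
  increments=[
    [150, [0, 0, 0], 0],
    [100, [0, 0, 0], 0],
    [100, [0, 0, 0], 0],
    [100, [0, 0, 0], 0],
    [100, [0, 0, -40], 0],
    [100, [0, 0, -40], 0],
    [100, [0, 0, -20], 0],
    [100, [0, 0, 0], 0],
  ],
)

```text
time: 52.6
tool_pos: [0.4464, -0.0153, 0.1621]
ee_rot: [-3.141, 0.008, 3.124]
wrist_force: [0.5, 0.3, 1.4]
width: 0.0573
finger_force: 0.0
```

```bash
python3 - <<'E'
from h import *
c=robot.get_calibration('top'); f=lambda x,y:(200+x/3.3,190+y/3.3)
A,B=ray(c,f(508,295),.0075),ray(c,f(606,299),.0075); d=B-A; M=(A+B)/2
print(A,B,M,np.linalg.norm(d),np.degrees(np.arctan2(d[1],d[0])))
plan((.40,-.15,.25,94))
E
```

```text
[ 0.44519829 -0.17284852  0.0075    ] [ 0.44364846 -0.26389465  0.0075    ] [ 0.44442337 -0.21837158  0.0075    ] 0.09105931552485409 -90.97521812430148
now [ 0.4464 -0.0153  0.1621] 178.99
twist 85.0 shift [-131.1  -55.7  -87.9] rows 3.3
```

Picking that tube straight across would put the gripper body into the raised guard. So I'll push it towards the robot first, with the open fingers behind it, after a close measurement of its cap.

>>> carry_out(
  increments=[
    [100, [12, -40, -20], 0],
    [100, [12, -40, -20], 0],
    [100, [12, -40, -20], 0],
    [100, [12, -40, -20], 0],
    [100, [0, -42, 0], 0],
    [60, [0, 0, 0], 0],
    [60, [0, 0, 0], 0],
  ],
)

```text
time: 53.3
tool_pos: [0.3918, -0.2162, 0.2361]
ee_rot: [3.139, -0.003, 3.122]
wrist_force: [-0.2, 0.5, -0.4]
width: 0.0694
finger_force: 0.0
```

```bash
cat >> h.py <<'E'
def wcap(z=.0075):
    c=robot.get_calibration('wrist'); im=snap('wrist','wl'); hsv=cv2.cvtColor(im,cv2.COLOR_BGR2HSV)
    m=(((hsv[...,0]<6)|(hsv[...,0]>174))&(hsv[...,1]>140)&(hsv[...,2]>70)).astype(np.uint8)
    n,l,st,ce=cv2.connectedComponentsWithStats(m)
    for i in range(1,n):
        if st[i,4]>40:
            r=cv2.minAreaRect(np.argwhere(l==i)[:,::-1].astype(np.float32)); print('cap',ce[i].round(1),st[i].tolist(),ray(c,ce[i],z).round(4))
    return c,im
E
python3 - <<'E'
from h import *
c,im=wcap(); plan()
# tube body: scan intensity along x at several y
g=cv2.cvtColor(im,cv2.COLOR_BGR2GRAY); xs=np.arange(.42,.47,.0025); print((xs*1e4).astype(int).tolist())
for y in(-.2,-.22,-.24): print(y,[int(cv2.getRectSubPix(g,(3,1),tuple(map(float,proj(c,(x,y,.0075)))))[0,1]) for x in xs])
xs=np.arange(.33,.40,.005); print('edge',(xs*1e3).astype(int).tolist(),[int(cv2.getRectSubPix(g,(3,1),tuple(map(float,proj(c,(x,-.22,0)))))[0,1]) for x in xs])
E
```

```text
cap [360.8 259.1] [356, 254, 11, 11, 115] [ 0.4486 -0.1775  0.0075]
now [ 0.392  -0.2154  0.2363] 178.96
[4200, 4225, 4250, 4275, 4300, 4325, 4350, 4375, 4400, 4425, 4450, 4475, 4500, 4525, 4550, 4575, 4600, 4625, 4650, 4675]
-0.2 [180, 180, 183, 182, 181, 182, 182, 156, 102, 143, 173, 175, 187, 195, 180, 181, 180, 179, 180, 181]
-0.22 [160, 162, 163, 161, 161, 161, 161, 144, 103, 143, 171, 173, 185, 192, 182, 180, 182, 180, 180, 180]
-0.24 [162, 161, 164, 160, 159, 162, 163, 120, 105, 144, 171, 176, 189, 194, 177, 181, 180, 182, 180, 181]
edge [330, 335, 340, 345, 350, 355, 360, 365, 370, 375, 380, 385, 390, 395, 400] [117, 120, 120, 120, 81, 120, 100, 105, 117, 157, 159, 159, 159, 162, 161]
```

>>> carry_out(
  increments=[
    [100, [-37, -1, 0], 0],
    [100, [-37, -1, 0], 0],
    [100, [0, 0, 40], 0],
    [100, [0, 0, 40], 0],
    [100, [0, 0, 30], 0],
    [100, [0, 0, 0], 0],
    [100, [0, 0, 0], 0],
  ],
)

```text
time: 54.05
tool_pos: [0.4664, -0.218, 0.128]
ee_rot: [3.141, -0.001, 3.126]
wrist_force: [0.1, -0.3, 0.7]
width: 0.0573
finger_force: 0.0
```

```bash
python3 - <<'E'
from h import *
plan((.466,-.2185,.022,179)); print(robot.get_obs()['width'])
E
```

```text
now [ 0.4664 -0.218   0.128 ] 179.1
twist 0.1 shift [  0.4  -0.5 106. ] rows 2.1
0.057250822436411594
```

>>> carry_out(
  increments=[
    [100, [0, 0, 35], 0],
    [100, [0, 0, 35], 0],
    [100, [0, 0, 25], 0],
    [100, [0, 0, 10], 0],
    [100, [0, 0, 0], 0],
    [100, [0, 0, 0], 0],
  ],
)

```text
time: 54.65
tool_pos: [0.4681, -0.2202, 0.0257]
ee_rot: [-3.14, 0.004, 3.124]
wrist_force: [0.7, 1.0, 0.4]
width: 0.0571
finger_force: 0.0
```

```bash
python3 - <<'E'
from h import *
plan(); wcap(); print(robot.get_obs()['wrist_force'])
caps(.0075,340)
E
```

```text
now [ 0.4681 -0.2202  0.0257] 179.0
cap [412.4 248.8] [400, 234, 25, 29, 599] [ 0.4481 -0.1767  0.0075]
[ 0.80859953  0.74627129 -0.01581905]
```

>>> carry_out(
  increments=[
    [100, [0, 0, 5], 0],
    [100, [1, 0, 0], 0],
    [100, [2, 0, 0], 0],
    [100, [3, 0, 0], 0],
    [100, [3, 0, 0], 0],
    [100, [3, 0, 0], 0],
    [100, [3, 0, 0], 0],
    [100, [3, 0, 0], 0],
  ],
)

```text
time: 55.55
tool_pos: [0.4482, -0.2191, 0.0183]
ee_rot: [3.142, 0.0, 3.124]
wrist_force: [-0.3, 0.2, 0.6]
width: 0.0572
finger_force: 0.0
```

>>> carry_out(
  increments=[
    [100, [3, 0, 0], 0],
    [100, [3, 0, 0], 0],
    [100, [3, 0, 0], 0],
    [100, [3, 0, 0], 0],
    [100, [3, 0, 0], 0],
    [100, [2, 0, 0], 0],
    [100, [1, 0, 0], 0],
    [100, [0, 0, 0], 0],
  ],
)

```text
time: 56.35
tool_pos: [0.4304, -0.2187, 0.0183]
ee_rot: [3.141, 0.0, 3.124]
wrist_force: [-0.2, -0.4, 0.2]
width: 0.0568
finger_force: 0.0
```

```bash
python3 - <<'E'
from h import *
plan(); wcap(); print(robot.get_obs()['wrist_force'])
E
```

```text
now [ 0.4304 -0.2187  0.0183] 178.98
cap [414.2 260.4] [401, 245, 26, 30, 576] [ 0.4139 -0.1758  0.0075]
[-0.12809336  0.07981768  0.04748293]
```

>>> carry_out(
  increments=[
    [100, [-3, 0, 0], 0],
    [100, [0, 0, -40], 0],
    [100, [0, 0, -45], 0],
    [140, [0, 0, -40], 0],
    [140, [20, 0, 0], 8.5],
    [140, [0, 0, 0], 8.5],
    [140, [0, 0, 0], 8.5],
    [140, [0, 0, 0], 8.5],
  ],
)

```text
time: 57.2
tool_pos: [0.4137, -0.2185, 0.1435]
ee_rot: [3.141, 0.001, 2.524]
wrist_force: [-0.0, 0.1, 0.2]
width: 0.0424
finger_force: 0.0
```

>>> carry_out(
  increments=[
    [140, [0, 0, 0], 8.5],
    [140, [0, 0, 0], 8.5],
    [140, [0, 0, 0], 8.5],
    [140, [0, 0, 0], 8.5],
    [140, [0, 0, 0], 8.5],
    [140, [0, 0, 0], 8.5],
    [140, [0, 0, 0], 5],
    [140, [0, 0, 0], 0],
  ],
)

```text
time: 58.0
tool_pos: [0.4137, -0.2185, 0.1433]
ee_rot: [3.141, -0.0, 1.553]
wrist_force: [-0.4, 0.3, -0.0]
width: 0.0425
finger_force: 0.0
```

```bash
python3 - <<'E'
from h import *
plan((.414,-.219,.05,89),(.414,-.219,.018,89)); caps(.0075,340); wcap()
E
```

```text
now [ 0.4137 -0.2185  0.1433] 89.01
twist 0.0 shift [-0.5  0.3 93.3] rows 1.9
twist -0.0 shift [ 0.  0. 32.] rows 0.6
cap [323.7 176.9] [317, 171, 13, 15, 123] [ 0.4138 -0.1777  0.0075]
```

>>> carry_out(
  increments=[
    [140, [0, 0, 45], 0],
    [140, [0, 0, 45], 0],
    [140, [0, 0, 30], 0],
    [140, [0, 0, 4], 0],
    [255, [0, 0, 1], 0],
    [255, [0, 0, 0], 0],
    [255, [0, 0, 0], 0],
    [255, [0, 0, 0], 0],
  ],
)

```text
time: 58.9
tool_pos: [0.4147, -0.2193, 0.0201]
ee_rot: [3.138, 0.002, 1.553]
wrist_force: [0.4, -0.5, 3.3]
width: 0.0142
finger_force: 30.0
```

>>> carry_out(
  increments=[
    [255, [0, 0, 0], 0],
    [255, [0, 0, 0], 0],
    [255, [0, 0, -45], 0],
    [255, [0, 0, -45], 0],
    [255, [0, 0, -40], 0],
  ],
)

```text
time: 59.4
tool_pos: [0.4133, -0.2183, 0.1501]
ee_rot: [3.141, 0.0, 1.553]
wrist_force: [0.3, -0.3, -0.8]
width: 0.014
finger_force: 30.0
```

>>> carry_out(
  increments=[
    [255, [47, 10, 0], 0],
    [255, [47, 10, 0], 0],
    [255, [47, 10, 0], 0],
    [255, [47, 11, 0], 0],
    [255, [48, 11, 0], 0],
    [255, [48, 11, 0], 0],
    [255, [48, 11, 0], 0],
    [255, [48, 11, 0], 0],
  ],
)

```text
time: 60.2
tool_pos: [0.5051, 0.162, 0.1483]
ee_rot: [3.141, 0.0, 1.553]
wrist_force: [1.7, -0.6, 0.1]
width: 0.014
finger_force: 30.0
```

```bash
python3 - <<'E'
from h import *
plan((.505,.16,.055,89)); print(robot.get_obs()['width']); caps(.03)
E
```

```text
now [0.5051 0.162  0.1483] 89.0
twist 0.0 shift [-2.  -0.1 93.3] rows 1.9
0.01403732800940237
[261.5 242.5] 16 [0.551 0.115 0.03 ]
[255.5 249.5] 16 [0.529 0.132 0.03 ]
[260.8 262.9] 12 [0.488 0.115 0.03 ]
[261. 268.] 3 [0.472 0.113 0.03 ]
```

Release into the tote, rise, and check the tote and scoop from the top view.

>>> carry_out(
  increments=[
    [255, [0, 0, 45], 0],
    [255, [0, 0, 40], 0],
    [255, [0, 0, 5], 0],
    [255, [0, 0, 0], 0],
    [150, [0, 0, 0], 0],
    [150, [0, 0, 0], 0],
    [150, [0, 0, 0], 0],
    [150, [0, 0, -45], 0],
  ],
)

```text
time: 61.05
tool_pos: [0.501, 0.1589, 0.0983]
ee_rot: [-3.129, 0.003, 1.553]
wrist_force: [-0.2, -0.2, -1.0]
width: 0.0386
finger_force: 0.0
```

>>> carry_out(
  increments=[
    [150, [-40, 0, -45], -8.5],
    [150, [0, 0, -45], -8.5],
    [150, [0, 0, -45], -8.5],
    [150, [0, 0, 0], -8.5],
    [150, [0, 0, 0], -8.5],
    [150, [0, 0, 0], -8.5],
    [150, [0, 0, 0], -8.5],
    [150, [0, 0, 0], -8.5],
  ],
)

```text
time: 61.85
tool_pos: [0.5048, 0.1267, 0.232]
ee_rot: [3.14, 0.002, 2.746]
wrist_force: [-0.9, 0.1, 0.1]
width: 0.0389
finger_force: 0.0
```

>>> carry_out(
  increments=[
    [100, [0, 0, 0], -8.5],
    [100, [0, 0, 0], -8.5],
    [100, [0, 0, 0], -5],
    [100, [15, -45, 0], 0],
    [100, [15, -45, 0], 0],
    [100, [15, -45, 0], 0],
    [100, [15, -45, 0], 0],
    [100, [0, 0, 0], 0],
  ],
)

```text
time: 62.65
tool_pos: [0.4402, -0.0567, 0.2321]
ee_rot: [-3.139, 0.002, 3.116]
wrist_force: [0.0, 0.8, 0.8]
width: 0.057
finger_force: 0.0
```

```bash
python3 - <<'E'
from h import *
plan(); caps(.02)
a=cv2.imread('pics/last.png')[200:300,200:320]; b=robot.snapshot('wrist')
cv2.imwrite('pics/s10.png',np.hstack([cv2.resize(a,(400,400)),cv2.resize(b,(400,400))]))
E
```

```text
now [ 0.4402 -0.0567  0.2321] 178.52
[261.6 241.9] 17 [0.554 0.116 0.02 ]
[255.4 246.1] 17 [0.541 0.135 0.02 ]
[233.7 253. ] 18 [0.518 0.202 0.02 ]
[229.5 258.5] 16 [0.5   0.215 0.02 ]
[260.6 262.9] 13 [0.489 0.117 0.02 ]
[260.6 267.8] 5 [0.474 0.116 0.02 ]
```

View pics/s10.png

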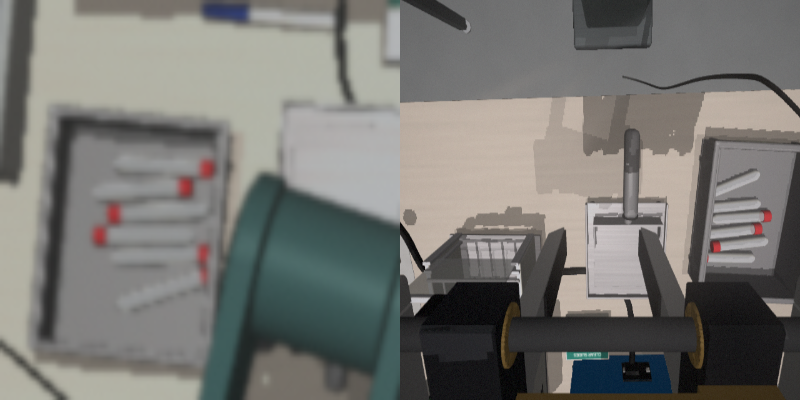

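All six tubes are in the tote (six caps) and the scoop lies flat on its stand. Now the guard goes down.

>>> carry_out(
  increments=[
    [100, [-16, -40, 0], 0],
    [100, [-20, -46, 0], 0],
    [100, [-20, -46, 0], 0],
    [100, [-20, -46, 0], 0],
    [100, [0, 0, 0], 0],
    [100, [0, 0, 0], 0],
  ],
)

```text
time: 63.35
tool_pos: [0.515, -0.2302, 0.2298]
ee_rot: [3.14, -0.001, 3.125]
wrist_force: [0.9, -0.3, -0.4]
width: 0.0572
finger_force: 0.0
```

```bash
python3 - <<'E'
from h import *
plan((.5175,-.236,.172,179))
E
```

```text
now [ 0.515  -0.2302  0.2298] 179.03
twist 0.0 shift [-2.6 -5.8 57.8] rows 1.2
```

>>> carry_out(
  increments=[
    [100, [-2, -6, 25], 0],
    [100, [0, 0, 25], 0],
    [100, [0, 0, 8], 0],
    [255, [0, 0, 0], 0],
    [255, [0, 0, 0], 0],
    [255, [0, 0, 0], 0],
    [255, [0, 0, 0], 0],
    [255, [0, 0, 0], 0],
  ],
)

```text
time: 64.15
tool_pos: [0.5165, -0.2376, 0.1741]
ee_rot: [-3.14, 0.002, 3.124]
wrist_force: [-0.3, -1.4, 1.6]
width: 0.0256
finger_force: 30.0
```

>>> carry_out(
  increments=[
    [255, [0, 0, 5], 0],
    [255, [0, 0, 10], 0],
    [255, [0, 0, 10], 0],
    [255, [0, 0, 10], 0],
    [255, [0, 0, 10], 0],
    [255, [0, 0, 10], 0],
    [255, [0, 0, 4], 0],
    [255, [0, 0, 0], 0],
  ],
)

```text
time: 64.95
tool_pos: [0.5166, -0.2376, 0.1173]
ee_rot: [-3.14, 0.003, 3.124]
wrist_force: [-2.5, -0.6, 16.0]
width: 0.0256
finger_force: 30.0
```

>>> carry_out(
  increments=[
    [150, [0, 0, 0], 0],
    [150, [0, 0, 0], 0],
    [150, [0, 0, 0], 0],
    [150, [0, 0, -40], 0],
    [255, [0, 0, -45], 0],
    [255, [0, 0, -45], 0],
    [255, [-35, 10, -10], 0],
    [255, [-38, 10, 0], 0],
  ],
)

```text
time: 65.75
tool_pos: [0.5904, -0.2189, 0.2574]
ee_rot: [-3.139, 0.005, 3.122]
wrist_force: [2.2, -1.4, 0.4]
width: 0.0098
finger_force: 0.0
```

>>> carry_out(
  increments=[
    [255, [-38, 10, 0], 0],
    [255, [-38, 8, 0], 0],
    [255, [0, 0, 0], 0],
    [255, [0, 0, 0], 0],
  ],
)

```text
time: 66.15
tool_pos: [0.6654, -0.2012, 0.2505]
ee_rot: [3.14, -0.005, 3.125]
wrist_force: [0.4, 0.2, 0.0]
width: 0.0002
finger_force: 0.0
```

```bash
python3 - <<'E'
from h import *
plan((.665,-.197,.21,179)); print(robot.get_obs()['width'])
c=robot.get_calibration('top'); im=cv2.imread('pics/last.png'); g=cv2.cvtColor(im,cv2.COLOR_BGR2GRAY)[185:212,352:380]
m=(g<95).astype(np.uint8); n,l,st,ce=cv2.connectedComponentsWithStats(m)
for i in range(1,n): print(ce[i]+[352,185],st[i,4],ray(c,ce[i]+[352,185],.188).round(4))
E
```

```text
now [ 0.6654 -0.2012  0.2505] 179.04
twist 0.0 shift [ 0.5  4.2 40.5] rows 0.8
0.00024228461608259583
[371. 187.] 1 [ 0.6956 -0.2135  0.188 ]
[364.88888889 197.31746032] 63 [ 0.6662 -0.197   0.188 ]
[365.4   209.056] 125 [ 0.6332 -0.199   0.188 ]
```

Key at (0.666,-0.197). Descend and press.

>>> carry_out(
  increments=[
    [255, [-1, 4, 25], 0],
    [255, [0, 0, 15], 0],
    [255, [0, 0, 5], 0],
    [255, [0, 0, 3], 0],
    [255, [0, 0, 3], 0],
    [255, [0, 0, 3], 0],
    [255, [0, 0, 0], 0],
  ],
)

```text
time: 66.85
tool_pos: [0.6664, -0.1982, 0.2009]
ee_rot: [-3.141, 0.001, 3.123]
wrist_force: [-4.2, 0.4, 5.0]
width: 0.0004
finger_force: 2.2
```

>>> carry_out(
  increments=[
    [255, [0, 0, 2], 0],
    [255, [0, 0, 1], 0],
    [255, [0, 0, 0], 0],
    [255, [0, 0, 0], 0],
    [255, [0, 0, 0], 0],
  ],
)

```text
time: 67.35
tool_pos: [0.6666, -0.1982, 0.2002]
ee_rot: [-3.14, 0.003, 3.123]
wrist_force: [-5.1, 0.9, 10.4]
width: 0.0003
finger_force: 5.0
```

There is a sideways force (about -5 N in x), so the hand body may be against the reel. Lift and retry nearer the front of the key.

>>> carry_out(
  increments=[
    [255, [0, 0, -15], 0],
    [255, [4, 0, 0], 0],
    [255, [5, 2, 0], 0],
    [255, [0, 0, 6], 0],
    [255, [0, 0, 3], 0],
    [255, [0, 0, 0], 0],
    [255, [0, 0, 0], 0],
  ],
)

```text
time: 68.05
tool_pos: [0.6576, -0.1953, 0.2028]
ee_rot: [3.141, -0.0, 3.124]
wrist_force: [-1.2, 0.3, 2.4]
width: 0.0004
finger_force: 1.7
```

>>> carry_out(
  increments=[
    [255, [0, 0, 2], 0],
    [255, [0, 0, 0], 0],
    [255, [0, 0, 0], 0],
  ],
)

```text
time: 68.35
tool_pos: [0.6576, -0.1953, 0.2009]
ee_rot: [3.141, -0.0, 3.124]
wrist_force: [-1.5, 2.5, 4.4]
width: 0.0004
finger_force: 2.2
```

>>> carry_out(
  increments=[
    [255, [0, 0, 2], 0],
    [255, [0, 0, 0], 0],
    [255, [0, 0, 0], 0],
  ],
)

```text
time: 68.65
tool_pos: [0.6577, -0.1953, 0.2002]
ee_rot: [3.142, 0.001, 3.124]
wrist_force: [-2.5, 2.4, 8.2]
width: 0.0007
finger_force: 3.9
```

>>> carry_out(
  increments=[
    [255, [0, 0, 2], 0],
    [255, [0, 0, 0], 0],
    [255, [0, 0, 0], 0],
  ],
)

```text
time: 68.95
tool_pos: [0.6577, -0.1953, 0.2001]
ee_rot: [-3.141, 0.003, 3.124]
wrist_force: [-4.4, 2.6, 11.2]
width: 0.0004
finger_force: 6.1
```

>>> carry_out(
  increments=[
    [255, [0, 0, -8], 0],
    [255, [0, 0, 0], 0],
    [255, [0, 0, 0], 0],
  ],
)

```text
time: 69.25
tool_pos: [0.6582, -0.1958, 0.2041]
ee_rot: [-3.141, 0.001, 3.124]
wrist_force: [1.5, -0.2, 1.9]
width: 0.0002
finger_force: 1.3
```

>>> carry_out(
  increments=[
    [255, [0, 0, -2], 0],
    [255, [0, 0, 0], 0],
    [255, [0, 0, 0], 0],
  ],
)

```text
time: 69.55
tool_pos: [0.6578, -0.1958, 0.2061]
ee_rot: [-3.142, -0.0, 3.124]
wrist_force: [1.6, 0.2, 1.2]
width: 0.0003
finger_force: 0.7
```

>>> carry_out(
  increments=[
    [255, [0, 0, -2], 0],
    [255, [0, 0, 0], 0],
    [255, [0, 0, 0], 0],
  ],
)

```text
time: 69.85
tool_pos: [0.6573, -0.1956, 0.2081]
ee_rot: [3.141, -0.001, 3.124]
wrist_force: [0.2, 0.3, -0.3]
width: 0.0003
finger_force: 0.0
```

```bash
python3 -c "
from h import *
print(robot.tcp_to_tips)"
```

```text
0.014
```

The force built up over about 6 mm of travel before the hard stop, so the key went fully in. Retreat, do a final numeric check and hand in.

>>> carry_out(
  increments=[
    [255, [0, 0, -30], 0],
    [255, [0, 0, -30], 0],
    [255, [0, 0, -20], 0],
    [255, [0, 0, 0], 0],
    [255, [0, 0, 0], 0],
  ],
)

```text
time: 70.35
tool_pos: [0.6577, -0.1956, 0.2882]
ee_rot: [3.141, -0.0, 3.124]
wrist_force: [-0.7, -0.2, -0.2]
width: 0.0006
finger_force: 0.0
```

```bash
python3 - <<'E'
from h import *
caps(.02,lo=205,hi=420)
c=robot.get_calibration('top'); g=cv2.cvtColor(cv2.imread('pics/last.png'),cv2.COLOR_BGR2GRAY)
xs=np.arange(.49,.56,.004); print((xs*1000).astype(int).tolist(),[int(g[int(round(v)),int(round(u))]) for u,v in (proj(c,(x,-.2355,.128)) for x in xs)])
print(robot.close_job())
E
```

```text
[261.6 241.9] 17 [0.554 0.116 0.02 ]
[255.4 246.2] 16 [0.54  0.135 0.02 ]
[233.7 253. ] 18 [0.518 0.202 0.02 ]
[229.5 258.5] 16 [0.5   0.215 0.02 ]
[260.6 262.9] 13 [0.489 0.117 0.02 ]
[260.6 267.8] 5 [0.474 0.116 0.02 ]
[490, 494, 498, 502, 506, 510, 514, 518, 522, 526, 530, 534, 538, 542, 546, 550, 554, 558] [144, 124, 117, 100, 90, 56, 55, 62, 70, 94, 124, 162, 163, 165, 166, 166, 166, 157]
the job is handed in; nothing more can be done
None
```

I handed the job in at about 70 s with all six tubes in the tote, the scoop flat on its stand, the guard down and the start key pressed; one tube slipped off the scoop onto the worktop after leaving the bay, and I picked it up by hand. The verdict was not shown.

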